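# Open a chainsaw's filter bay for cleaning

### The job

Get the saw in the vise ready for cleaning: first put the chain brake on by pushing the hand guard forward, towards the guide bar, until it snaps over; then take the screwdriver from the wooden block and push it down through the small hole in the latch housing until the filter cover springs fully open, and see that the screwdriver ends up back in an empty hole of its block. Lift the air filter off and put it in the steel tray, then set the rubber plug fully home in the open intake, and only then pick every bark chip off the filter deck into the green tub. Leave the brake on, the cover open, and the files and the other things on the bench where they are.

Things in the scene. Friction and masses are not known exactly. Their poses are not given: they have to be found in the camera images.
- saw: Chainsaw on the bench, its guide bar held in a blue vise; fixed. Origin on the bench under it; its -y points forward along the bar, +y to the rear handle, +x to the side away from the robot (world axes at yaw 0). In this frame: orange cylinder cover y -145..-15, 187 mm high; rear handle y 160..300, up to 140 mm high; vise y below -345, up to 110 mm high.
- brake (a joint): Chain brake hand guard, hinge in rad along the saw's x: 0 = brake off (guard upright), 0.55 = brake on (guard tipped forward, towards the bar). Over-centre spring: below 0.275 it returns to 0, beyond that it snaps on to 0.55. About 6 N at its top, pushed forward, moves it; the hinge lies 160 mm below guard_top.
- guard_top (a point): Middle of the top edge of the hand guard, on its rear face; 295 mm above the bench with the brake off. The guard's bar is 130 mm wide along the saw's x, 46 mm high, 10 mm thick, and stands higher than the front handle with a 43 mm gap between them: closed fingers fit down behind it. Moves with the guard.
- cover (a joint): Orange filter cover (shell 134 x 171 mm, 62 mm high, over the deck), hinge in rad along the saw's +x side: 0 = shut and latched, 2.55 = fully open, hanging over the far side. Sprung: when the latch is tripped it flies open by itself and stays open.
- latch_hole (a point): Mouth of the vertical access hole, 11 mm wide, in the flat top (34 x 60 mm, 140 mm above the bench) of the black and grey latch housing on the saw's near flank. The hidden spring catch lies 28 mm below the mouth; pushing it about 4 mm farther down (6 N) trips the latch; it bottoms 34 mm below the mouth.
- intake_mouth (a point): Centre of the rim of the upright aluminium intake neck: bore 32 mm, outside 38 mm, rim 24 mm above the flat filter deck (149 mm above the bench). The deck spans 130 mm (saw's x) x 175 mm (saw's y), x -65..65 and y -35..140 mm from the neck. At the start the filter covers the neck and the cover hides the deck. Axes as the saw's.
- filter: Air filter, a pleated white and black cap 53 x 53 mm and 44 mm high, open below (inside 43 x 43 mm, 38 mm deep), sitting over the intake neck on the filter deck, under the cover. Origin: centre of its underside, z up, sides along x and y. 50 g.
- plug: Black rubber plug, 49 mm tall, upright on the bench: tapered foot 24 mm dia at the bottom, 29 at 18 mm; flange 39 mm dia from 18 to 23 mm; round knob 20 mm dia from 23 to 49 mm. Origin: centre of its underside, z up. Fully home, the flange rests on the intake's rim (origin 18 mm below it). 40 g.
- driver: Slim screwdriver with a black ribbed plastic handle, standing in the wooden tool block: steel shaft 6 mm dia, 75 mm long, handle 24 mm dia from 75 to 160 mm. Origin: tip of the shaft; z along the shaft towards the handle. In the block the handle's shoulder rests on the block's top and the tip is 5 mm above the bench. 90 g.
- tool_block: Wooden tool block 66 x 190 mm, 80 mm high, fixed; origin centre of underside. Three upright through holes 12 mm dia at x = 0, y = -58, 0, 58 mm: the screwdriver stands in one, two files in the others; which is where changes.
- round_file: Round file with a slim wooden handle (25 mm dia, top at 172 mm) standing in the tool block; leave it there.
- flat_file: Flat file with a thick wooden handle (31 mm dia, top at 170 mm) standing in the tool block; leave it there.
- tray: Shallow steel parts tray 125 (x) x 150 (y) mm outside, 24 mm high, walls and floor 3 mm; loose, 350 g; origin centre of underside.
- tub: Green plastic waste tub 125 (x) x 150 (y) mm outside, 75 mm high, walls and floor 4 mm; loose, 250 g; origin centre of underside. It and the tray may have changed places.
- chip1: Dark bark chip 32 (x) x 14 (y) x 10 (z) mm, lying on the filter deck behind the filter, under the cover at the start; origin centre of its underside. 12 g. May be absent (None).
- chip2: Dark bark chip 27 (x) x 16 (y) x 11 (z) mm, lying on the filter deck behind the filter, under the cover at the start; origin centre of its underside. 12 g. May be absent (None).
- chip3: Dark bark chip 36 (x) x 13 (y) x 10 (z) mm, lying on the filter deck behind the filter, under the cover at the start; origin centre of its underside. 12 g. May be absent (None).
- chip4: Dark bark chip 29 (x) x 15 (y) x 12 (z) mm, lying on the filter deck behind the filter, under the cover at the start; origin centre of its underside. 12 g. May be absent (None).
- oil_bottle: Bystander: bar-oil bottle, 72 mm dia, 200 mm tall; origin centre of underside. Leave it where it is.
- wrench: Bystander: flat combination spanner, 160 mm long; origin centre of underside. Leave it where it is.
- grease_can: Bystander: low metal grease tin, 60 mm dia, 55 mm tall; origin centre of underside. Leave it where it is.
- plug_carton: Bystander: small cardboard carton 45 x 85 x 30 mm; origin centre of underside. Leave it where it is.
- tape_measure: Bystander: yellow tape measure, 70 x 35 x 65 mm; origin centre of underside. Leave it where it is.
- front_handle (a point): Top of the middle of the front handle, a black tube 24 mm thick that crosses over the cylinder cover along the saw's x (150 mm), top 236 mm above the bench.

How it is judged:
On the way, in this order (a step that is already met when the one before it is completed fails the run):
1. the chain brake is on (hand guard snapped forward) (value of joint brake above 0.5 rad), for 0.2 s.
2. the latch is tripped and the filter cover has sprung fully open, brake on (value of joint brake above 0.5 rad and value of joint cover above 2.3 rad), for 0.2 s.
3. the air filter lies in the steel tray (all of step 2 and x of filter in the frame of tray between -0.05 and 0.05 m and y of filter in the frame of tray between -0.06 and 0.06 m and z of filter in the frame of tray between -0.005 and 0.05 m), for 0.2 s.
4. the rubber plug is fully home in the intake neck (all of step 2 and horizontal distance between plug and intake_mouth below 0.005 m and z of plug in the frame of intake_mouth below -0.015 m and angle between plug's own z axis and vertical below 0.1 rad), for 0.3 s.
5. every bark chip is in the tub, the intake plugged all the while (horizontal distance between plug and intake_mouth below 0.005 m and z of plug in the frame of intake_mouth below -0.015 m and angle between plug's own z axis and vertical below 0.1 rad and x of chip1 in the frame of tub between -0.058 and 0.058 m and y of chip1 in the frame of tub between -0.071 and 0.071 m and z of chip1 in the frame of tub between -0.005 and 0.06 m and x of chip2 in the frame of tub between -0.058 and 0.058 m and y of chip2 in the frame of tub between -0.071 and 0.071 m and z of chip2 in the frame of tub between -0.005 and 0.06 m and x of chip3 in the frame of tub between -0.058 and 0.058 m and y of chip3 in the frame of tub between -0.071 and 0.071 m and z of chip3 in the frame of tub between -0.005 and 0.06 m and x of chip4 in the frame of tub between -0.058 and 0.058 m and y of chip4 in the frame of tub between -0.071 and 0.071 m and z of chip4 in the frame of tub between -0.005 and 0.06 m), for 0.2 s.
At the end, for the whole second after the job is handed in: Brake above 0.5 rad, cover above 2.3 rad, filter in the tray, plug upright in the intake (5 mm of its axis, flange within 3 mm of the rim), all chips present in the tub, screwdriver upright in the block (tip within 20 mm of the bench), filter, plug and screwdriver at rest (all of step 3 and all of step 5 and x of driver in the frame of tool_block between -0.015 and 0.015 m and y of driver in the frame of tool_block between -0.075 and 0.075 m and z of driver in the frame of tool_block between -0.005 and 0.02 m and angle between driver's own z axis and vertical below 0.15 rad and linear speed of each of filter, plug, driver below 0.02 m/s); the robot touches nothing.
It fails at once if a bystander or a file is moved more than 40 mm (distance of any of oil_bottle, wrench, grease_can, plug_carton, tape_measure, round_file, flat_file from where it was at the start of the episode above 0.04 m).
Of chip1, chip2, chip3, chip4 only 2 to 4 are there at a start; the rules pass over those that are not, and their reading is None.
At some moment in a run one of tray, tub may be knocked a few centimetres aside while the robot is not near it.
It also fails if it takes over 210 s, if anything falls off the work surface, if the arm or the gripper's body presses on something with over 40 N, if the wrist force passes 120 N, or if a joint passes its speed limit or range.

### The arm

A 6-joint arm with a two-finger parallel gripper is mounted at the origin on the work surface. World frame = base frame: x ahead of the robot, y to its left, z up, the work surface at z = 0. Lengths are in m, angles in rad, forces in N, time in s.
With the tool pointing down it reaches from about 0.35 to 0.975 m from the base axis. Payload 7.1 kg.
Tool frame: the origin (TCP) lies at the centre of the arm's flange, where the gripper is bolted on; the fingertips stand 182 mm ahead of it and the grasp point (between the pads) lies 163 mm ahead of it; z points along the fingers, y is the line along which they close (so a half turn about z gives the same grasp; the last joint's range is limited). The gripper opens to 88 mm and grips with 3 to 60 N. Pads are 20 mm wide; open, the fingers measure 115 mm over their backs; the gripper's body (75 mm by 178 mm) begins 61 mm behind the grasp point.
Start: joints at [1.312, 0.423, 1.63, -0, 1.089, -0.019], TCP at [0.148, 0.607, 0.405] pointing down, gripper open.
Joint ranges: [-3, 3], [-0.9, 2.11], [0.09, 2.58], [-1.31, 4.45], [0.11, 2.69], [-2.54, 2.54]. Speed limits (rad/s): [2.39, 2.39, 3.01, 3.14, 3.14, 3.14].

### API

Orientations are given as a unit quaternion [w, x, y, z].
In Python, from cell import sense, capture, camera_params, sign_off gives the robot as it stands.
- The arm moves only by the tool send_rows, never from a script. Its argument "targets" is a list that holds one entry, the list of rows, each a list of 5 numbers: the shift along the tool's x, y, z as a fraction of full scale, then the turn about the tool's z as a fraction of full scale, then the opening, from 0 (shut) to 1 (fully open). In form: [[[dx, dy, dz, roll, claw], ...]]. A call has exactly 10 rows; each row shifts and turns the commanded pose from where the row before left it, along the tool's axes as they then stand; what a row does not reach is not made up. Full scale, the value 1, is 0.025 m for a shift and 0.5 rad for a turn. A row lasts 1/10 s, in which the tool goes at most 50 mm and 8.59 degrees, less where a joint would pass 70% of its speed; a pose out of reach is approached as far as the arm can. A call with a number of a shift or a turn outside -1 to 1 is refused whole. A call with a gripper value outside its range is refused whole. The fingers move at their own pace and stop on an object; "newtons" is the grip in N (left out, the last holds). Time passes only in rows, so rows that do not move let the fingers close, or fill a call up. It gives the time, the measured TCP pose, the force, the opening and the grip force at its end, in the units of the state.
- sense(): the state, without advancing time (a new reading comes with each control period).
- capture(name): name is "scene" or "top" or "wrist"; returns the picture (400x640x3 uint8, blue, green, red); there is no depth.
- camera_params(name): a dict with "camera_matrix" (3x3 intrinsics, pixels), "R" (3x3) and "t" (3): a world point X has camera coordinates R X + t; the wrist camera has in their place "mount" (4x4, takes a point from camera to tool coordinates, whose origin is the TCP and whose axes are the flange's). Camera axes: x right, y down, z forward; pixel columns grow to the right and rows downward; lengths in m; the calibration is good to about 2 mm. The wrist camera is an equidistant fisheye: a pixel r from the principal point sees the ray r / f radians off the axis. A picture is of the moment at which its call begins: read the wrist's pose just before it. camera_params takes no time and is no camera call.
- sign_off(): hands the job in; it is judged then, once.
The state is a dict: "t": time; "qpos": joint angles; "joint_vel": joint speeds; "joint_efforts": joint torques, N m; "eef_pos": TCP position; "tool_rot": TCP orientation; "ft_force": force on the tool from outside, world axes, zero at the start; "moment": the same for the moment, N m; "opening": finger opening in m; "grip_force": force on a finger pad.
Only numpy, scipy, OpenCV 4.12 (cv2) and the standard library are available. Lean on these libraries where they do the work, as an engineer would, in place of code of your own. Each camera call takes 0.05 s, during which the arm holds its last target. There are 200 camera calls.

## Working session

There is one attempt and no reset: what is moved stays moved. The work goes in short steps, Python scripts to look and compute and a tool call to move; the robot and the scene stay as the last step left them, time stands still between calls to the robot, and variables do not carry over. Pictures are saved under pics/ and viewed, at most 14 in all, crops included, and the job is handed in when it is done.

Besides the shell and the picture viewer there is one more tool, called after ">>>" as a command line: name --argument value ..., lists and objects as JSON in quotes. send_rows: Moves the arm, as the interface text tells. Its arguments: {"type":"object","properties":{"targets":{"type":"array"},"newtons":{"type":"number"}},"required":["targets"]}

```bash
ls; mkdir -p pics; python3 - <<'E'
from cell import *
import cv2
print(sense())
for n in("scene","top","wrist"):
    im=capture(n);cv2.imwrite(f"pics/{n}0.png",im);print(n,camera_params(n))
E
```

```text
pics
{'t': 0.0, 'qpos': array([ 1.31200314e+00,  4.23812110e-01,  1.63070939e+00, -6.89818163e-06,
        1.08861161e+00, -1.90019422e-02]), 'joint_vel': array([-1.50370340e-03,  2.24827706e-03,  9.55789273e-04, -1.48031061e-03,
       -3.76730607e-04, -2.23844535e-05]), 'joint_efforts': array([ 5.44267334e-05, -5.44606125e+01, -2.73678499e+01,  6.43623504e-02,
        2.24876142e-02, -1.30694075e-04]), 'eef_pos': array([0.14833962, 0.60684054, 0.40391181]), 'tool_rot': array([-1.03614085e-04,  1.19606952e-01,  9.92821023e-01, -7.63234060e-04]), 'ft_force': array([ 0.22450414, -0.20172648, -0.44025992]), 'moment': array([-0.00621772, -0.00955941, -0.00273196]), 'grip_force': 0.0, 'opening': 0.08769134774105285}
scene {'camera_matrix': array([[500.34412939,   0.        , 320.21028916],
       [  0.        , 500.34412939, 203.52832165],
       [  0.        ,   0.        ,   1.        ]]), 'R': array([[ 0.65010948,  0.75954793, -0.0210856 ],
       [ 0.39746192, -0.36358297, -0.84251495],
       [-0.64759686,  0.53934624, -0.53826012]]), 't': array([-0.3318062 , -0.02245906,  1.9382098
[... 215 characters left out ...]
3184,  0.03018015],
       [-0.98284217, -0.03372729, -0.18133874],
       [ 0.18219921, -0.02445465, -0.98295749]]), 't': array([-0.00706899,  0.52351222,  1.43256617])}
wrist {'camera_matrix': array([[309.70691629,   0.        , 325.74673808],
       [  0.        , 309.70691629, 195.82533296],
       [  0.        ,   0.        ,   1.        ]]), 'mount': array([[ 3.62575789e-04, -9.66530454e-01, -2.56551651e-01,
         6.90209497e-02],
       [ 9.99999899e-01,  2.82763657e-04,  3.47984766e-04,
         2.80902126e-05],
       [-2.63794391e-04, -2.56551752e-01,  9.66530460e-01,
         1.91365048e-02],
       [ 0.00000000e+00,  0.00000000e+00,  0.00000000e+00,
         1.00000000e+00]])}
```

View pics/scene0.png

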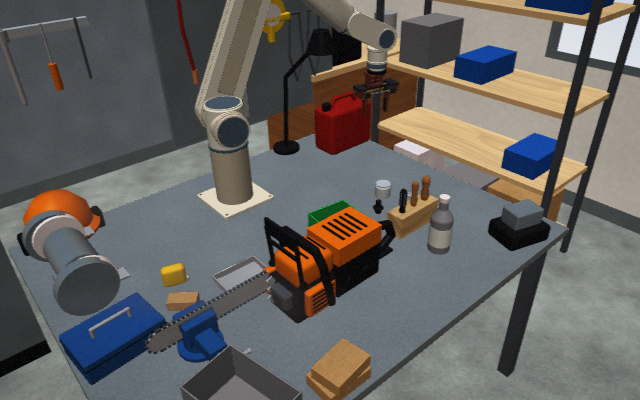

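View pics/top0.png

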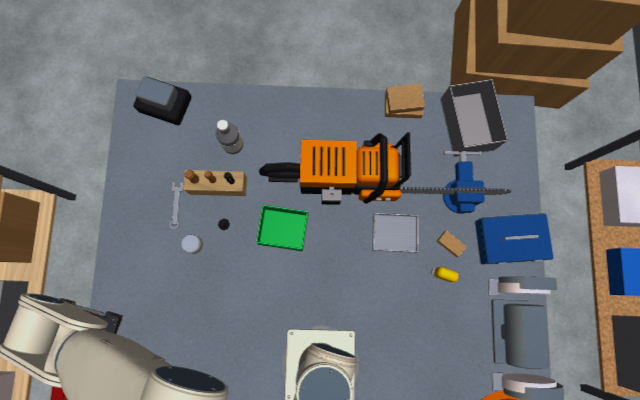

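The scene view shows the saw, tub, tray and block. In the top view the driver, at (230,178), is in the block end nearest the saw. The tub is at (283,228), the tray at (395,233), the plug at (224,224) and the latch housing at (331,196).

```bash
cat > h.py <<'E'
import numpy as np, cv2
from cell import *
from scipy.spatial.transform import Rotation as Ro
def ray(n,u,v,s=None):
    p=camera_params(n);K=p["camera_matrix"]
    a=np.array([(u-K[0,2])/K[0,0],(v-K[1,2])/K[1,1],1.])
    if n!="wrist":
        return -p["R"].T@p["t"],p["R"].T@a
    r=np.hypot(a[0],a[1]);d=np.array([a[0]/r*np.sin(r),a[1]/r*np.sin(r),np.cos(r)]) if r>1e-9 else np.array([0,0,1.])
    s=s or sense();q=s["tool_rot"];R=Ro.from_quat([q[1],q[2],q[3],q[0]]).as_matrix();M=p["mount"]
    return R@M[:3,3]+s["eef_pos"],R@M[:3,:3]@d
def at(n,u,v,z,s=None):
    o,d=ray(n,u,v,s);return o+d*(z-o[2])/d[2]
def proj(n,X,s=None):
    X=np.asarray(X,float);p=camera_params(n);K=p["camera_matrix"]
    if n!="wrist":
        c=p["R"]@X+p["t"];return K[:2,:2]@(c[:2]/c[2])+K[:2,2]
    s=s or sense();q=s["tool_rot"];R=Ro.from_quat([q[1],q[2],q[3],q[0]]).as_matrix();M=p["mount"]
    c=M[:3,:3].T@(R.T@(X-s["eef_pos"])-M[:3,3]);r=np.hypot(c[0],c[1]);th=np.arctan2(r,c[2])
    return K[:2,2]+K[0,0]*th*c[:2]/r
def go(x,y,z,yaw=None):
    """tool-axis steps (in 25mm/0.5rad units) from the measured pose to target"""
    s=sense();q=s["tool_rot"];R=Ro.from_quat([q[1],q[2],q[3],q[0]]).as_matrix()
    d=R.T@(np.array([x,y,z])-s["eef_pos"])/.025
    print("tool units",d.round(3),"yawY",np.degrees(np.arctan2(R[1,1],R[0,1])).round(2),"pos",s["eef_pos"].round(4),"t",round(s["t"],2))
E
python3 - <<'E'
from h import *
np.set_printoptions(precision=4,suppress=True)
im=cv2.imread("pics/top0.png")
cv2.imwrite("pics/tc.png",cv2.resize(im[115:265,160:460],None,fx=2.6,fy=2.6,interpolation=cv2.INTER_CUBIC))
im=cv2.imread("pics/scene0.png")
cv2.imwrite("pics/sc.png",cv2.resize(im[170:330,240:460],None,fx=3.5,fy=3.5,interpolation=cv2.INTER_CUBIC))
for nm,u,v,z in [("driver",230,178,.165),("plug",224,224,.049),("tub",283,228,.075),("tray",395,233,.024),("latch",331,196,.14),("vise",465,190,.1)]:
    print(nm,at("top",u,v,z))
s=sense();q=s["tool_rot"];print(Ro.from_quat([q[1],q[2],q[3],q[0]]).as_matrix())
E
```

```text
driver [0.5657 0.2955 0.165 ]
plug [0.4385 0.3264 0.049 ]
tub [0.4284 0.1325 0.075 ]
tray [ 0.43   -0.2382  0.024 ]
latch [ 0.5254 -0.0159  0.14  ]
vise [ 0.5683 -0.4518  0.1   ]
[[-0.9714  0.2375 -0.0003]
 [ 0.2375  0.9714 -0.0012]
 [ 0.     -0.0012 -1.    ]]
```

View pics/tc.png

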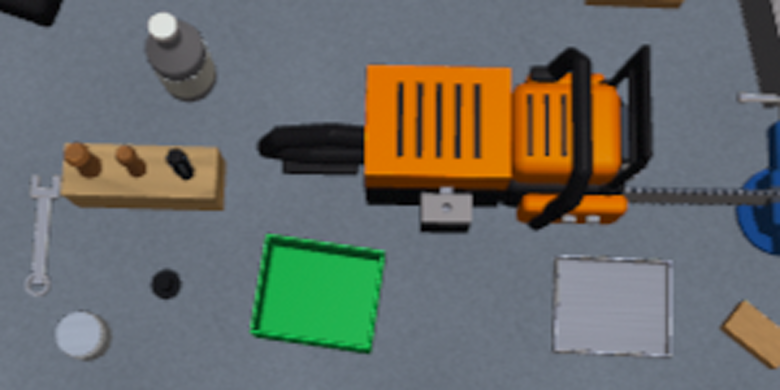

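View pics/sc.png

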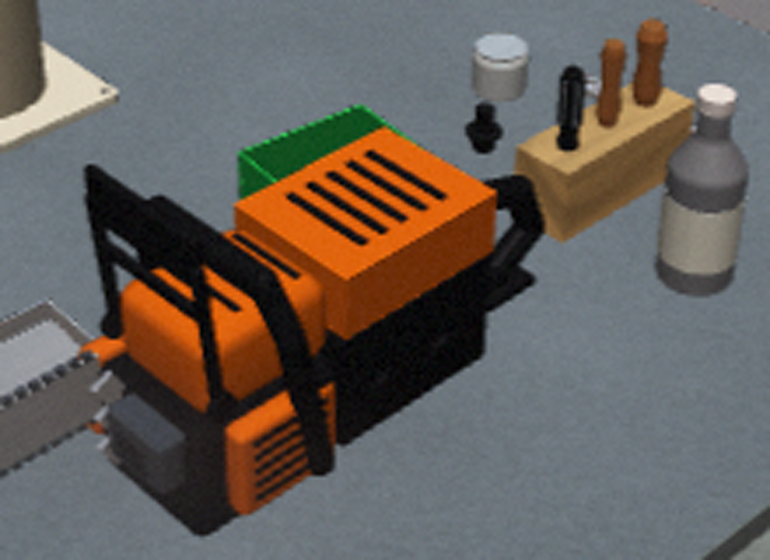

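The driver is in the hole nearest the saw (crop (180,160)). The latch hole is at about (447,206), and the guard bar runs (647,47) to (645,160), with the front handle behind it at x≈578.

```bash
python3 - <<'E'
from h import *
np.set_printoptions(precision=4,suppress=True)
p=camera_params("top");print("cam",-p["R"].T@p["t"])
for nm,u,v,z in [("hole",447,206,.14),("hA",421,192,.14),("hB",471,192,.14),("hC",471,222,.14),("cov1",366,66,.187),("cov2",511,66,.187),("cov3",513,178,.187),("cov4",365,178,.187),("gu",648,47,.295),("gd",645,160,.295),("handle top",578,52,.23),("handle",580,120,.236),("drv handle end",176,155,.165),("drv shoulder",186,172,.08),("blk a",65,143,.08),("blk b",221,147,.08),("blk c",223,180+28,.0),("plugtop",165,283,.045),
 ("tubA",267,235,.075),("tubB",384,252,.075),("tubC",371,351,.075),("tubD",252,334,.075),("trA",556,257,.024),("trB",671,260,.024),("trC",670,354,.024),("trD",553,352,.024)]:
    print(nm,at("top",160+u/2.6-.3,115+v/2.6-.3,z))
for nm,u,v,z in [("guard near",90,168,.295),("guard far",200,262,.295),("drv top",572,70,.165),("hdl",150,200,.23),("hdl far",272,275,.23),("cov near-rear",385,127,.187),("cov far rear",497,190,.187),("cov front far",343,275,.187),("plug",487,105,.049)]:
    print(nm,at("scene",240+u/3.5-.3,170+v/3.5-.3,z))
E
```

```text
cam [0.2537 0.0456 1.5033]
hole [ 0.532  -0.0177  0.14  ]
hA [0.5481 0.0139 0.14  ]
hB [ 0.5502 -0.0461  0.14  ]
hC [ 0.5135 -0.0469  0.14  ]
cov1 [0.6877 0.0843 0.187 ]
cov2 [ 0.6943 -0.0872  0.187 ]
cov3 [ 0.5583 -0.0916  0.187 ]
cov4 [0.5522 0.0804 0.187 ]
gu [ 0.6857 -0.2264  0.295 ]
gd [ 0.5583 -0.2223  0.295 ]
handle top [ 0.6997 -0.1599  0.23  ]
handle [ 0.6171 -0.1616  0.236 ]
drv handle end [0.577  0.3042 0.165 ]
drv shoulder [0.5762 0.3067 0.08  ]
blk a [0.608  0.4595 0.08  ]
blk b [0.6099 0.2652 0.08  ]
blk c [0.5477 0.27   0.    ]
plugtop [0.4404 0.33   0.045 ]
tubA [0.5007 0.2023 0.075 ]
tubB [0.4842 0.0562 0.075 ]
tubC [0.361  0.0679 0.075 ]
tubD [0.3772 0.2141 0.075 ]
trA [ 0.4934 -0.1658  0.024 ]
trB [ 0.4944 -0.3155  0.024 ]
trC [ 0.3728 -0.3129  0.024 ]
trD [ 0.3707 -0.1629  0.024 ]
guard near [ 0.5669 -0.2262  0.295 ]
guard far [ 0.711  -0.2368  0.295 ]
drv top [0.5743 0.3086 0.165 ]
hdl [ 0.5529 -0.1655  0.23  ]
hdl far [ 0.6896 -0.1565  0.23  ]
cov near-rear [0.5522 0.0879 0.187 ]
cov far rear [0.6839 0.0902 0.187 ]
cov front far [ 0.6833 -0.0806  0.187 ]
plug [0.4387 0.3424 0.049 ]
```

>>> send_rows --targets '[[[0,0,-0.46,-0.0555,0],[0,0,-0.46,-0.0555,0],[0,0,-0.46,-0.0555,0],[0,0,-0.46,-0.0555,0],[0,0,-0.46,-0.0555,0],[0,0,-0.46,-0.0555,0],[0,0,-0.46,-0.0555,0],[0,0,-0.46,-0.0555,0],[0,0,-0.46,-0.0555,0],[0,0,-0.46,-0.0555,0]]]' --newtons 20

```text
t: 1.15
eef_pos: [0.1484, 0.6071, 0.5206]
tool_rot: [-0.0, -0.02, 1.0, -0.0]
ft_force: [-0.1, 0.6, -1.1]
opening: 0.011
grip_force: 0.0
```

```bash
python3 -c "
from h import *
go(.625,-.19,.52);s=sense();print(s['qpos'],s['opening'])"
```

```text
tool units [-1.7775e+01 -3.2619e+01  2.6000e-02] yawY 92.29 pos [0.1484 0.6071 0.5206] t 1.15
[ 1.31197477e+00  3.17780241e-01  1.51186253e+00  9.52954234e-06
  1.31199081e+00 -2.98770638e-01] 0.011039321508373588
```

>>> send_rows --targets '[[[-0.444,-0.8155,0,0,0],[-0.444,-0.8155,0,0,0],[-0.444,-0.8155,0,0,0],[-0.444,-0.8155,0,0,0],[-0.444,-0.8155,0,0,0],[-0.444,-0.8155,0,0,0],[-0.444,-0.8155,0,0,0],[-0.444,-0.8155,0,0,0],[-0.444,-0.8155,0,0,0],[-0.444,-0.8155,0,0,0]]]'

```text
t: 2.15
eef_pos: [0.2674, 0.4067, 0.5202]
tool_rot: [0.0, -0.019, 1.0, 0.0]
ft_force: [0.5, -0.9, -0.0]
opening: 0.0005
grip_force: 0.0
```

>>> send_rows --targets '[[[-0.444,-0.8155,0,0,0],[-0.444,-0.8155,0,0,0],[-0.444,-0.8155,0,0,0],[-0.444,-0.8155,0,0,0],[-0.444,-0.8155,0,0,0],[-0.444,-0.8155,0,0,0],[-0.444,-0.8155,0,0,0],[-0.444,-0.8155,0,0,0],[-0.444,-0.8155,0,0,0],[-0.444,-0.8155,0,0,0]]]'

```text
t: 3.15
eef_pos: [0.386, 0.2072, 0.5202]
tool_rot: [0.0, -0.019, 1.0, 0.0]
ft_force: [-0.6, 0.1, 0.3]
opening: 0.0
grip_force: 0.0
```

>>> send_rows --targets '[[[-0.444,-0.8155,0,0,0],[-0.444,-0.8155,0,0,0],[-0.444,-0.8155,0,0,0],[-0.444,-0.8155,0,0,0],[-0.444,-0.8155,0,0,0],[-0.444,-0.8155,0,0,0],[-0.444,-0.8155,0,0,0],[-0.444,-0.8155,0,0,0],[-0.444,-0.8155,0,0,0],[-0.444,-0.8155,0,0,0]]]'

```text
t: 4.15
eef_pos: [0.5046, 0.0076, 0.5202]
tool_rot: [0.0, -0.019, 1.0, 0.0]
ft_force: [1.1, -0.1, 0.3]
opening: 0.0007
grip_force: 0.0
```

```bash
python3 -c "
from h import *
go(.625,-.19,.444);s=sense();print(s['qpos'],s['opening'])
cv2.imwrite('pics/w1.png',capture('wrist'))"
```

```text
tool units [-4.504 -8.083  3.048] yawY 92.22 pos [0.5046 0.0076 0.5202] t 4.15
[-8.61537897e-03  1.19900219e-01  1.76522831e+00  4.05796435e-05
  1.25628798e+00 -1.61819404e+00] 0.0007465757642841984
```

View pics/w1.png

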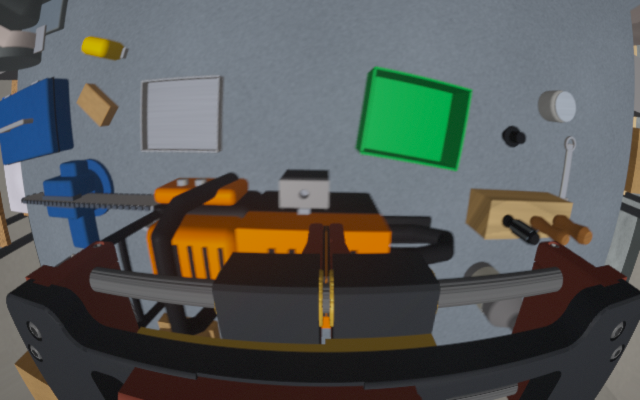

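The wrist view shows the latch hole at (305,194), the block at the right with the driver at (515,225), and the tub and tray clear of the saw.

>>> send_rows --targets '[[[-0.45,-0.81,0,0,0],[-0.45,-0.81,0,0,0],[-0.45,-0.81,0,0,0],[-0.45,-0.81,0,0,0],[-0.45,-0.81,0,0,0],[-0.45,-0.81,0,0,0],[-0.45,-0.81,0,0,0],[-0.45,-0.81,0,0,0],[-0.45,-0.81,0,0,0],[-0.45,-0.81,0,0,0]]]'

```text
t: 5.2
eef_pos: [0.6247, -0.1901, 0.52]
tool_rot: [-0.0, -0.019, 1.0, 0.0]
ft_force: [0.9, 0.1, -0.3]
opening: 0.0006
grip_force: 0.0
```

>>> send_rows --targets '[[[0,0,0.4,0,0],[0,0,0.4,0,0],[0,0,0.4,0,0],[0,0,0.4,0,0],[0,0,0.4,0,0],[0,0,0.4,0,0],[0,0,0.4,0,0],[0,0,0.25,0,0],[0,0,0,0,0],[0,0,0,0,0]]]'

```text
t: 6.2
eef_pos: [0.6244, -0.1897, 0.4435]
tool_rot: [0.0, -0.019, 1.0, -0.0]
ft_force: [0.2, -0.8, -0.2]
opening: 0.0007
grip_force: 0.0
```

>>> send_rows --targets '[[[0,-0.3,0,0,0],[0,-0.3,0,0,0],[0,-0.3,0,0,0],[0,-0.3,0,0,0],[0,-0.3,0,0,0],[0,-0.3,0,0,0],[0,-0.3,0,0,0],[0,-0.3,0,0,0],[0,-0.3,0,0,0],[0,-0.3,0,0,0]]]'

```text
t: 7.2
eef_pos: [0.6271, -0.2656, 0.4438]
tool_rot: [0.0, -0.019, 1.0, -0.0]
ft_force: [-0.3, -0.5, 0.3]
opening: 0.0
grip_force: 0.0
```

```bash
python3 -c "
from h import *
go(.625,-.19,.54)
s=sense();print(s['eef_pos'],s['ft_force'])
im=capture('scene');cv2.imwrite('pics/s2.png',cv2.resize(im[170:330,240:460],None,fx=3.5,fy=3.5))"
```

```text
tool units [-0.03   3.023 -3.849] yawY 92.15 pos [ 0.6271 -0.2656  0.4438] t 7.2
[ 0.62714707 -0.26563545  0.44383548] [-0.30741074 -0.53348753  0.27638717]
```

View pics/s2.png

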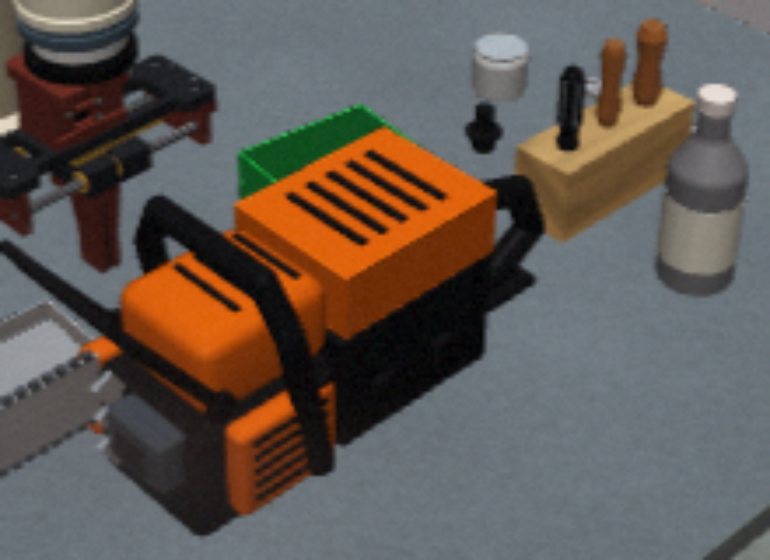

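The guard is tipped fully forward over the bar at the left and the force is zero, so the brake is on.

>>> send_rows --targets '[[[0.04,0.765,-0.12,0,0],[0.04,0.765,-0.12,0,0],[0.04,0.765,-0.12,0,0],[0.04,0.765,-0.12,0,0],[0.04,0.765,-0.12,0,0],[0.04,0.765,-0.12,0,0],[0.04,0.765,-0.12,0,0],[0.04,0.765,-0.12,0,0],[0.04,0.765,-0.12,0,0],[0.04,0.765,-0.12,0,0]]]'

```text
t: 8.25
eef_pos: [0.6097, -0.0723, 0.4737]
tool_rot: [0.0, -0.019, 1.0, 0.0]
ft_force: [1.0, 0.2, 0.6]
opening: 0.0002
grip_force: 0.0
```

>>> send_rows --targets '[[[0.04,0.765,0,0,0.52],[0.04,0.765,0,0,0.52],[0.04,0.765,0,0,0.52],[0.04,0.765,0,0,0.52],[0.04,0.765,0,0,0.52],[0.04,0.765,0,0,0.52],[0.04,0.765,0,0,0.52],[0.04,0.765,0,0,0.52],[0.04,0.765,0,0,0.52],[0.04,0.765,0,0,0.52]]]'

```text
t: 9.25
eef_pos: [0.5923, 0.1184, 0.4735]
tool_rot: [0.0, -0.019, 1.0, -0.0]
ft_force: [-0.5, -0.6, -0.3]
opening: 0.0459
grip_force: 0.0
```

>>> send_rows --targets '[[[0.04,0.765,0.2,0,0.52],[0.04,0.765,0.2,0,0.52],[0.04,0.765,0.2,0,0.52],[0.04,0.765,0.2,0,0.52],[0.04,0.765,0.2,0,0.52],[0.04,0.765,0.2,0,0.52],[0.04,0.765,0.2,0,0.52],[0.04,0.765,0.2,0,0.52],[0.04,0.765,0.2,0,0.52],[0.04,0.765,0.2,0,0.52]]]'

```text
t: 10.25
eef_pos: [0.5753, 0.3092, 0.423]
tool_rot: [-0.0, -0.019, 1.0, -0.0]
ft_force: [-0.2, -0.2, 0.1]
opening: 0.0456
grip_force: 0.0
```

```bash
python3 -c "
from h import *
go(.5755,.306,.288)
s=sense();print(s['opening'])
print('proj driver top/shoulder',proj('wrist',[.5755,.306,.165]),proj('wrist',[.5755,.306,.08]))
im=capture('wrist');cv2.imwrite('pics/w3.png',im)"
```

```text
tool units [-4.0e-03 -1.3e-01  5.4e+00] yawY 92.16 pos [0.5753 0.3092 0.423 ] t 10.25
0.0455580392501613
proj driver top/shoulder [321.86059582 202.70805364] [322.81527146 180.59050397]
```

View pics/w3.png

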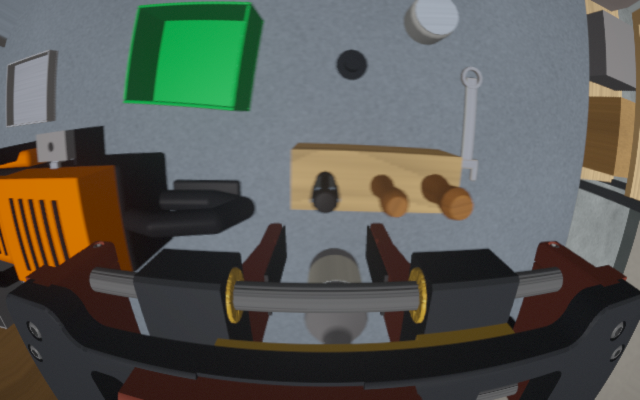

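Driver top is at (325,201) in the wrist view, shoulder at about (324,178); that is close to the prediction. The bottle is at (335,300).

```bash
python3 -c "
from h import *
print(at('top',222.4,124.5,.2),at('top',233,148,0), at('scene',240+716/3.5,170+95/3.5,.2))
print(at('wrist',325,201,.165),at('wrist',324,178,.08))
print('hole',at('wrist',305,194,.14,dict(eef_pos=np.array([.5046,.0076,.5202]),tool_rot=np.array([0,-.019,.99982,0]))))"
```

```text
[0.72362725 0.32290907 0.2       ] [0.71153669 0.32295882 0.        ] [0.72639513 0.32271045 0.2       ]
[0.57301672 0.31087186 0.165     ] [0.57166007 0.30964815 0.08      ]
hole [ 0.5300849 -0.0165677  0.14     ]
```

>>> send_rows --targets '[[[0.005,0,0.54,0,0.52],[0.005,0,0.54,0,0.52],[0.005,0,0.54,0,0.52],[0.005,0,0.54,0,0.52],[0.005,0,0.54,0,0.52],[0.005,0,0.54,0,0.52],[0.005,0,0.54,0,0.52],[0.005,0,0.54,0,0.52],[0.005,0,0.54,0,0.52],[0.005,0,0.54,0,0.52]]]'

```text
t: 11.3
eef_pos: [0.5742, 0.3076, 0.2873]
tool_rot: [0.0, -0.019, 1.0, 0.0]
ft_force: [0.2, 0.3, -0.7]
opening: 0.0459
grip_force: 0.0
```

>>> send_rows --targets '[[[0,0,0,0,0.52],[0,0,0,0,0],[0,0,0,0,0],[0,0,0,0,0],[0,0,0,0,0],[0,0,0,0,0],[0,0,0,0,0],[0,0,0,0,0],[0,0,0,0,0],[0,0,0,0,0]]]' --newtons 40

```text
t: 12.3
eef_pos: [0.5745, 0.3077, 0.2892]
tool_rot: [0.001, -0.019, 1.0, 0.0]
ft_force: [-0.4, 0.1, 5.3]
opening: 0.0227
grip_force: 40.0
```

```bash
python3 -c "
from h import *
go(.5755,.306,.288);s=sense();print(s)
im=capture('wrist');cv2.imwrite('pics/w4.png',im)"
```

```text
tool units [-0.037 -0.07   0.047] yawY 92.16 pos [0.5745 0.3077 0.2892] t 12.3
{'t': 12.3, 'qpos': array([ 4.73469908e-01,  5.99853091e-01,  1.63643455e+00,  2.50676881e-05,
        9.04076307e-01, -1.13500859e+00]), 'joint_vel': array([-1.14978912e-03,  1.54447677e-03, -4.52573136e-04, -4.83253617e-05,
        1.15809511e-03, -1.01048017e-03]), 'joint_efforts': array([-4.76619496e-02, -5.66901648e+01, -2.15576345e+01,  2.87574760e-03,
       -9.49926116e-02,  3.58439058e-03]), 'eef_pos': array([0.57450503, 0.307715  , 0.28918733]), 'tool_rot': array([ 5.47623617e-04, -1.88322236e-02,  9.99822469e-01,  2.78634421e-04]), 'ft_force': array([-0.42614091,  0.08321715,  5.26622615]), 'moment': array([-0.05827303,  0.12183153,  0.02597382]), 'grip_force': 39.99988853931427, 'opening': 0.022695440573189687}
```

>>> send_rows --targets '[[[0,0,-0.8,0,0],[0,0,-0.8,0,0],[0,0,-0.8,0,0],[0,0,-0.8,0,0],[0,0,-0.8,0,0],[0,0,-0.8,0,0],[0,0,-0.8,0,0],[0,0,-0.8,0,0],[0,0,-0.8,0,0],[0,0,-0.8,0,0]]]'

```text
t: 13.35
eef_pos: [0.574, 0.3074, 0.4886]
tool_rot: [-0.001, -0.019, 1.0, -0.0]
ft_force: [0.8, 0.3, -0.5]
opening: 0.0223
grip_force: 40.0
```

>>> send_rows --targets '[[[0.112,-0.646,0,0,0],[0.112,-0.646,0,0,0],[0.112,-0.646,0,0,0],[0.112,-0.646,0,0,0],[0.112,-0.646,0,0,0],[0.112,-0.646,0,0,0],[0.112,-0.646,0,0,0],[0.112,-0.646,0,0,0],[0.112,-0.646,0,0,0],[0.112,-0.646,0,0,0]]]'

```text
t: 14.35
eef_pos: [0.5521, 0.1438, 0.4885]
tool_rot: [0.0, -0.019, 1.0, 0.0]
ft_force: [-0.9, -0.2, -1.3]
opening: 0.0228
grip_force: 40.0
```

>>> send_rows --targets '[[[0.112,-0.646,0,0,0],[0.112,-0.646,0,0,0],[0.112,-0.646,0,0,0],[0.112,-0.646,0,0,0],[0.112,-0.646,0,0,0],[0.112,-0.646,0,0,0],[0.112,-0.646,0,0,0],[0.112,-0.646,0,0,0],[0.112,-0.646,0,0,0],[0.112,-0.646,0,0,0]]]'

```text
t: 15.35
eef_pos: [0.5302, -0.0187, 0.4884]
tool_rot: [0.0, -0.019, 1.0, -0.0]
ft_force: [-0.7, 0.2, -0.0]
opening: 0.0226
grip_force: 40.0
```

>>> send_rows --targets '[[[0,0,0.42,0,0],[0,0,0.42,0,0],[0,0,0.42,0,0],[0,0,0.42,0,0],[0,0,0,0,0],[0,0,0,0,0],[0,0,0,0,0],[0,0,0,0,0],[0,0,0,0,0],[0,0,0,0,0]]]'

```text
t: 16.35
eef_pos: [0.5305, -0.0173, 0.4467]
tool_rot: [0.0, -0.019, 1.0, -0.0]
ft_force: [-0.2, 0.3, -0.5]
opening: 0.0224
grip_force: 40.0
```

```bash
python3 -c "
from h import *
go(.531,-.0171,.449);s=sense();print(s['qpos'],s['opening'],s['grip_force'])
im=capture('wrist');cv2.imwrite('pics/w5f.png',im)
p=s['eef_pos'];print('tip pred',proj('wrist',p-[0,0,.284]),'hole pred',proj('wrist',[.531,-.0171,.14]))
b=capture('top');c=capture('scene')
a=cv2.resize(im[100:280,220:420],(667,600),interpolation=cv2.INTER_CUBIC);cv2.imwrite('pics/w5.png',a)
u=proj('scene',[.531,-.0171,.14]);print(u, proj('top',[.531,-.0171,.14]))
"
```

```text
tool units [-0.02   0.007 -0.091] yawY 92.16 pos [ 0.5305 -0.0173  0.4467] t 16.35
[-5.50046710e-02  2.35058415e-01  1.79805697e+00 -5.22436389e-06
  1.10791294e+00 -1.66354425e+00] 0.022361347045195233 39.99980807304382
tip pred [325.91084488 194.3417305 ] hole pred [326.07706139 188.85010349]
[319.36907261 228.99974089] [331.41732966 194.24652976]
```

View pics/w5.png

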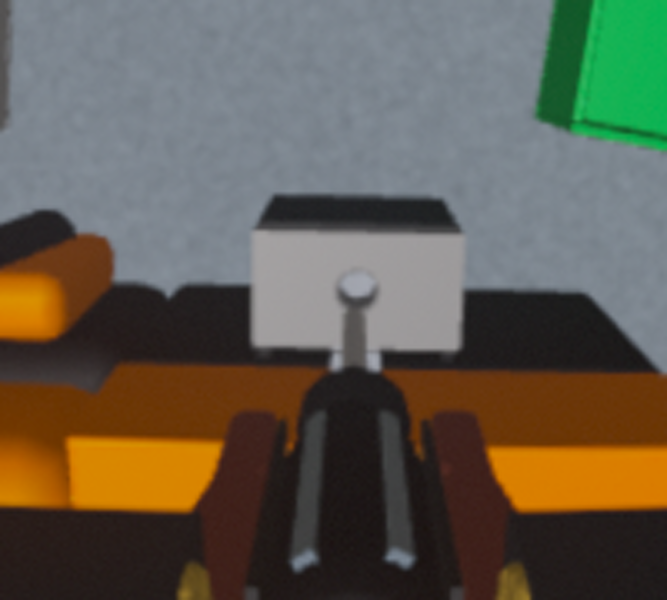

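The hole ring is centred at about (358,287) in this crop, in the middle of the grey housing top. The tip comes down just short of it at about (355,312). I'll go lower and compare them directly.

>>> send_rows --targets '[[[0.03,0.02,0.18,0,0],[0.03,0.02,0.18,0,0],[0,0,0.18,0,0],[0,0,0.14,0,0],[0,0,0,0,0],[0,0,0,0,0],[0,0,0,0,0],[0,0,0,0,0],[0,0,0,0,0],[0,0,0,0,0]]]'

```text
t: 17.5
eef_pos: [0.529, -0.0164, 0.4295]
tool_rot: [0.0, -0.019, 1.0, -0.0]
ft_force: [0.4, 0.2, -0.8]
opening: 0.0227
grip_force: 40.0
```

```bash
python3 -c "
from h import *
go(.531,-.0171,.449);s=sense();print(s['ft_force'])
im=capture('wrist');cv2.imwrite('pics/w6f.png',im)
p=s['eef_pos'];print('tip pred',proj('wrist',p-[0,0,.284]))
print(proj('wrist',p-[0,0,.284]+[.005,0,0]),proj('wrist',p-[0,0,.284]+[0,.005,0]))
a=cv2.resize(im[160:220,290:370],(800,600),interpolation=cv2.INTER_CUBIC);cv2.imwrite('pics/w6.png',a)
"
```

```text
tool units [-0.081 -0.032 -0.778] yawY 92.16 pos [ 0.529  -0.0164  0.4295] t 17.5
[ 0.44101492  0.15468999 -0.78209833]
tip pred [325.88815171 194.41338765]
[325.67308992 199.85891407] [331.54061394 194.6217393 ]
```

View pics/w6.png

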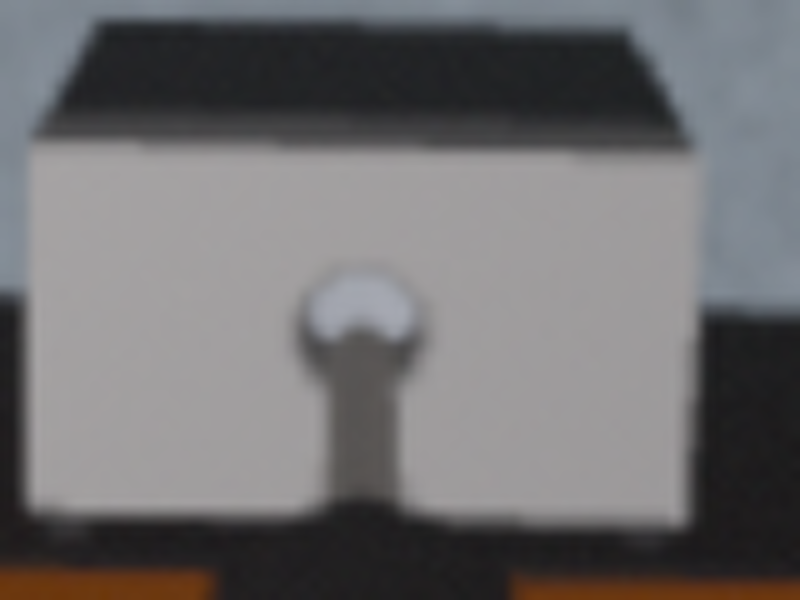

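The hole is centred at about (362,321) and the tip's leading edge is at (364,330), 5 mm above the mouth. After correcting for parallax, the tip needs about 2.4 mm in tool +x.

>>> send_rows --targets '[[[0.05,0,0,0,0],[0.045,-0.01,0,0,0],[0,0,0,0,0],[0,0,0.1,0,0],[0,0,0.1,0,0],[0,0,0.1,0,0],[0,0,0.1,0,0],[0,0,0.1,0,0],[0,0,0,0,0],[0,0,0,0,0]]]'

```text
t: 18.55
eef_pos: [0.5266, -0.0167, 0.4168]
tool_rot: [-0.0, -0.019, 1.0, 0.0]
ft_force: [-1.1, -0.8, -1.2]
opening: 0.0223
grip_force: 40.0
```

>>> send_rows --targets '[[[0,0,0.15,0,0],[0,0,0.15,0,0],[0,0,0.15,0,0],[0,0,0.15,0,0],[0,0,0.1,0,0],[0,0,0.1,0,0],[0,0,0.08,0,0],[0,0,0.08,0,0],[0,0,0.06,0,0],[0,0,0,0,0]]]'

```text
t: 19.55
eef_pos: [0.5265, -0.0167, 0.3923]
tool_rot: [-0.0, -0.019, 1.0, -0.0]
ft_force: [-2.5, 0.1, 8.5]
opening: 0.0226
grip_force: 40.0
```

```bash
python3 -c "
from h import *
s=sense();print(s['eef_pos'],s['ft_force'])
im=capture('top').astype(int)
# cover region orange?
b=im[150:175,305:345].reshape(-1,3).mean(0);print(b)
cv2.imwrite('pics/top7.png',im.astype('uint8'))
"
```

```text
[ 0.52646729 -0.01672681  0.39228197] [-2.46918527  0.07263721  8.46262562]
[132.8   161.864 184.8  ]
```

>>> send_rows --targets '[[[0,0,0.04,0,0],[0,0,0,0,0],[0,0,0,0,0],[0,0,0,0,0],[0,0,0,0,0],[0,0,0,0,0],[0,0,0,0,0],[0,0,0,0,0],[0,0,0,0,0],[0,0,0,0,0]]]'

```text
t: 20.6
eef_pos: [0.5265, -0.0167, 0.3916]
tool_rot: [-0.0, -0.019, 1.0, -0.0]
ft_force: [-3.8, -0.2, 11.3]
opening: 0.0228
grip_force: 40.0
```

```bash
python3 -c "
from h import *
s=sense();print(s['eef_pos'],s['ft_force'])
im=capture('scene')
cv2.imwrite('pics/s8.png',cv2.resize(im[150:350,220:460],(720,600),interpolation=cv2.INTER_CUBIC))
"
```

```text
[ 0.52645867 -0.01673088  0.39159948] [-3.75268289 -0.18072566 11.25205098]
```

View pics/s8.png

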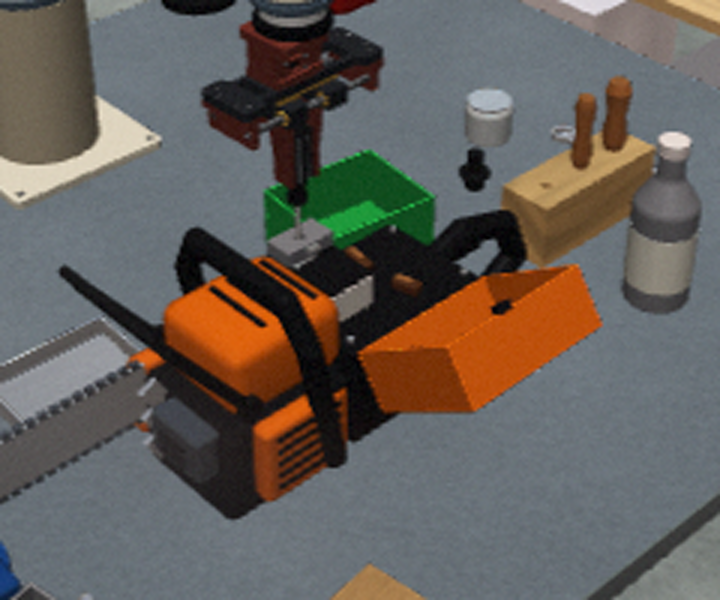

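The cover is fully open, hanging on the far side. The filter is at (355,297), two chips are on the deck at (358,255) and (407,283), and the block's hole at (547,186) is empty. I'll return the driver along the reverse path.

>>> send_rows --targets '[[[0,0,-0.4,0,0],[0,0,-0.4,0,0],[0,0,-0.4,0,0],[0,0,-0.4,0,0],[0,0,-0.4,0,0],[0,0,-0.4,0,0],[0,0,-0.4,0,0],[0,0,-0.4,0,0],[0,0,-0.4,0,0],[0,0,-0.4,0,0]]]'

```text
t: 21.65
eef_pos: [0.5265, -0.0167, 0.4912]
tool_rot: [-0.0, -0.019, 1.0, -0.0]
ft_force: [-0.5, 0.0, -0.7]
opening: 0.0221
grip_force: 40.0
```

>>> send_rows --targets '[[[-0.119,0.6445,0,0,0],[-0.119,0.6445,0,0,0],[-0.119,0.6445,0,0,0],[-0.119,0.6445,0,0,0],[-0.119,0.6445,0,0,0],[-0.119,0.6445,0,0,0],[-0.119,0.6445,0,0,0],[-0.119,0.6445,0,0,0],[-0.119,0.6445,0,0,0],[-0.119,0.6445,0,0,0]]]'

```text
t: 22.65
eef_pos: [0.5504, 0.1468, 0.4904]
tool_rot: [-0.0, -0.019, 1.0, -0.0]
ft_force: [-0.7, -0.3, -1.3]
opening: 0.0225
grip_force: 40.0
```

>>> send_rows --targets '[[[-0.119,0.6445,0,0,0],[-0.119,0.6445,0,0,0],[-0.119,0.6445,0,0,0],[-0.119,0.6445,0,0,0],[-0.119,0.6445,0,0,0],[-0.119,0.6445,0,0,0],[-0.119,0.6445,0,0,0],[-0.119,0.6445,0,0,0],[-0.119,0.6445,0,0,0],[-0.119,0.6445,0,0,0]]]'

```text
t: 23.65
eef_pos: [0.5741, 0.3089, 0.4904]
tool_rot: [-0.0, -0.019, 1.0, -0.0]
ft_force: [0.2, -0.5, -1.5]
opening: 0.0227
grip_force: 40.0
```

>>> send_rows --targets '[[[0,0,0.4,0,0],[0,0,0.4,0,0],[0,0,0.4,0,0],[0,0,0.4,0,0],[0,0,0.4,0,0],[0,0,0.4,0,0],[0,0,0.4,0,0],[0,0,0.4,0,0],[0,0,0.4,0,0],[0,0,0.4,0,0]]]'

```text
t: 24.65
eef_pos: [0.5739, 0.3076, 0.3896]
tool_rot: [0.0, -0.019, 1.0, -0.0]
ft_force: [-0.9, -0.6, -0.8]
opening: 0.0225
grip_force: 40.0
```

```bash
python3 -c "
from h import *
go(.574,.3076,.2892);s=sense();print(s['eef_pos'],s['ft_force'])
c=capture('scene');cv2.imwrite('pics/s9.png',cv2.resize(c[170:270,370:450],(640,800)))
p=s['eef_pos'];print(proj('scene',p-[0,0,.284]),proj('scene',[.574,.3076,.08]))
"
```

```text
tool units [-0.005  0.     4.016] yawY 92.16 pos [0.5739 0.3076 0.3896] t 24.65
[0.57386369 0.30759189 0.38959367] [-0.88360322 -0.5770271  -0.81983082]
[401.62995612 204.97070063] [401.15795008 211.36069946]
```

>>> send_rows --targets '[[[0,0,0.2,0,0],[0,0,0.2,0,0],[0,0,0.2,0,0],[0,0,0.2,0,0],[0,0,0.2,0,0],[0,0,0.2,0,0],[0,0,0.2,0,0],[0,0,0.2,0,0],[0,0,0.2,0,0],[0,0,0.2,0,0]]]'

```text
t: 25.7
eef_pos: [0.5739, 0.3076, 0.34]
tool_rot: [-0.0, -0.019, 1.0, 0.0]
ft_force: [0.1, -1.3, -0.4]
opening: 0.0226
grip_force: 40.0
```

Inserted freely; lower to the shoulder, release and rise.

>>> send_rows --targets '[[[0,0,0.25,0,0],[0,0,0.25,0,0],[0,0,0.25,0,0],[0,0,0.25,0,0],[0,0,0.25,0,0],[0,0,0.25,0,0],[0,0,0.25,0,0],[0,0,0.2,0,0],[0,0,0,0,0],[0,0,0,0,0]]]'

```text
t: 26.7
eef_pos: [0.5739, 0.3076, 0.2916]
tool_rot: [-0.0, -0.019, 1.0, -0.0]
ft_force: [-0.1, -0.6, -1.7]
opening: 0.0225
grip_force: 40.0
```

>>> send_rows --targets '[[[0,0,0,0,0.5],[0,0,0,0,0.5],[0,0,0,0,0.5],[0,0,0,0,0.5],[0,0,-0.2,0,0.5],[0,0,-0.5,0,0.5],[0,0,-0.8,0,0.5],[0,0,-0.8,0,0.5],[0,0,-0.8,0,0.5],[0,0,-0.8,0,0.5]]]'

```text
t: 27.7
eef_pos: [0.5739, 0.3076, 0.3912]
tool_rot: [0.001, -0.019, 1.0, 0.0]
ft_force: [-0.4, -0.0, -0.5]
opening: 0.0441
grip_force: 0.0
```

```bash
python3 -c "
from h import *
go(.574,.3076,.2892);s=sense();print(s['eef_pos'],s['ft_force'],s['opening'])
"
```

```text
tool units [-1.000e-03 -2.000e-03  4.082e+00] yawY 92.16 pos [0.5739 0.3076 0.3912] t 27.7
[0.57387314 0.30758495 0.39123848] [-0.36511026 -0.02010443 -0.49895976] 0.04414055725226427
```

>>> send_rows --targets '[[[-0.23,-0.625,-0.118,0,0.5],[-0.23,-0.625,-0.118,0,0.8],[-0.23,-0.625,-0.118,0,0.8],[-0.23,-0.625,-0.118,0,0.8],[-0.23,-0.625,-0.118,0,0.8],[-0.23,-0.625,-0.118,0,0.8],[-0.23,-0.625,-0.118,0,0.8],[-0.23,-0.625,-0.118,0,0.8],[-0.23,-0.625,-0.118,0,0.8],[-0.23,-0.625,-0.118,0,0.8]]]'

```text
t: 28.7
eef_pos: [0.6378, 0.1523, 0.4189]
tool_rot: [0.0, -0.019, 1.0, 0.0]
ft_force: [1.0, 0.2, 0.5]
opening: 0.0701
grip_force: 0.0
```

>>> send_rows --targets '[[[-0.23,-0.625,-0.118,0,0.8],[-0.23,-0.625,-0.118,0,0.8],[-0.23,-0.625,-0.118,0,0.8],[-0.23,-0.625,-0.118,0,0.8],[-0.23,-0.625,-0.118,0,0.8],[-0.23,-0.625,-0.118,0,0.8],[-0.23,-0.625,-0.118,0,0.8],[-0.23,-0.625,-0.118,0,0.8],[-0.23,-0.625,-0.118,0,0.8],[-0.23,-0.625,-0.118,0,0.8]]]'

```text
t: 29.7
eef_pos: [0.7011, -0.0017, 0.4484]
tool_rot: [0.0, -0.019, 1.0, -0.0]
ft_force: [0.5, 0.4, -0.5]
opening: 0.0703
grip_force: 0.0
```

```bash
python3 -c "
from h import *
s=sense();print(s['eef_pos'],s['tool_rot'])
im=capture('wrist');cv2.imwrite('pics/w10f.png',im)
cv2.imwrite('pics/w10.png',cv2.resize(im[20:270,150:480],None,fx=2.4,fy=2.4,interpolation=cv2.INTER_CUBIC))
print(proj('wrist',[.623,-.055,.169]))
"
```

```text
[ 0.70108864 -0.00167132  0.44841087] [ 2.04820559e-07 -1.88454688e-02  9.99822408e-01 -1.00481042e-05]
[268.7474223 102.1750198]
```

View pics/w10.png

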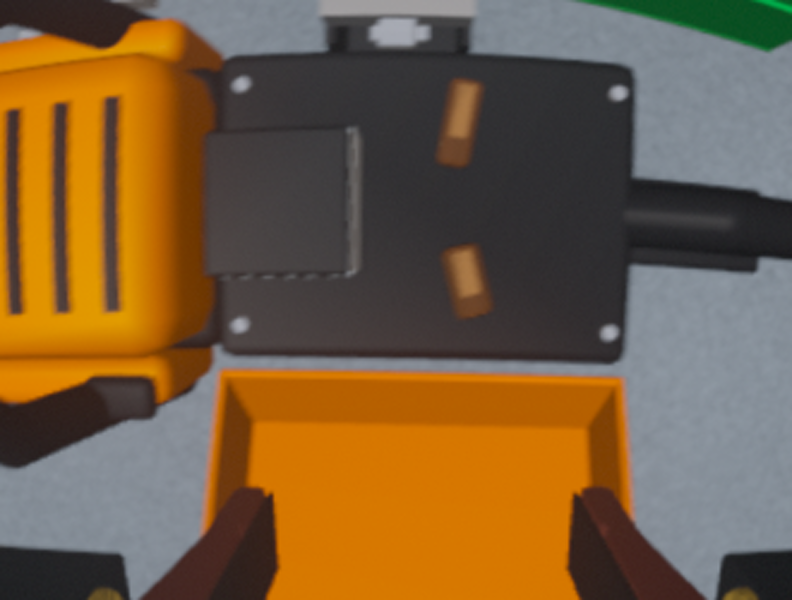

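The filter top spans (207,130) to (356,275). There are two chips: a long one from (465,80) to (453,165) and one from (460,247) to (475,315). The filter is too close to the orange cylinder to grip along y, so I'll grip along x.

```bash
cat >> h.py <<'E'
S10=dict(eef_pos=np.array([0.70108864,-0.00167132,0.44841087]),tool_rot=np.array([0,-1.8845e-02,9.998224e-01,0]))
E
python3 -c "
from h import *
np.set_printoptions(precision=4,suppress=True)
P=lambda u,v,z:at('wrist',150+u/2.4-.3,20+v/2.4-.3,z,S10)
f=[P(207,133,.169),P(355,127,.169),P(357,272,.169),P(207,276,.169)]
print(np.array(f),np.mean(f,0))
d=[P(225,58,.125),P(633,68,.125),P(623,360,.125),P(224,352,.125)];print('deck',np.array(d),np.mean(d,0))
c=[P(463,79,.135),P(483,82,.135),P(470,140,.135),P(447,137,.135)];c1=np.array(c);print(c1,c1.mean(0))
c=[P(447,249,.135),P(478,245,.135),P(487,290,.135),P(456,297,.135)];c2=np.array(c);print(c2,c2.mean(0))
go(*np.r_[np.mean(f,0)[:2],.40])
im=cv2.imread('pics/w10f.png');cv2.imwrite('pics/ch.png',cv2.resize(im[40:165,325:365],None,fx=5,fy=5,interpolation=cv2.INTER_CUBIC))
"
```

```text
[[ 0.598  -0.082   0.169 ]
 [ 0.5965 -0.0291  0.169 ]
 [ 0.6476 -0.0267  0.169 ]
 [ 0.6497 -0.081   0.169 ]] [ 0.623  -0.0547  0.169 ]
deck [[ 0.56   -0.0889  0.125 ]
 [ 0.5575  0.0801  0.125 ]
 [ 0.682   0.0828  0.125 ]
 [ 0.685  -0.0867  0.125 ]] [ 0.6211 -0.0032  0.125 ]
[[0.5709 0.0091 0.135 ]
 [0.5716 0.0169 0.135 ]
 [0.5955 0.0127 0.135 ]
 [0.5948 0.0037 0.135 ]] [0.5832 0.0106 0.135 ]
[[0.6393 0.0055 0.135 ]
 [0.6372 0.0176 0.135 ]
 [0.6549 0.022  0.135 ]
 [0.6582 0.0098 0.135 ]] [0.6474 0.0137 0.135 ]
tool units [ 3.231 -1.919  1.956] yawY 92.08 pos [ 0.7019 -0.0038  0.449 ] t 29.75
```

>>> send_rows --targets '[[[0,0,0,0.285,0.8],[0,0,0,0.285,0.8],[0,0,0,0.285,0.8],[0,0,0,0.285,0.8],[0,0,0,0.285,0.8],[0,0,0,0.285,0.8],[0,0,0,0.285,0.8],[0,0,0,0.285,0.8],[0,0,0,0.285,0.8],[0,0,0,0.285,0.8]]]'

```text
t: 30.75
eef_pos: [0.7006, -0.0004, 0.4481]
tool_rot: [-0.0, 0.642, 0.767, -0.0]
ft_force: [-0.3, 0.0, -0.4]
opening: 0.0704
grip_force: 0.0
```

>>> send_rows --targets '[[[0,0,0,0.285,0.8],[0,0,0,0,0.8],[0,0,0,0,0.8],[0,0,0,0,0.8],[0,0,0,0,0.8],[0,0,0,0,0.8],[0,0,0,0,0.8],[0,0,0,0,0.8],[0,0,0,0,0.8],[0,0,0,0,0.8]]]'

```text
t: 31.75
eef_pos: [0.7006, -0.0004, 0.4482]
tool_rot: [-0.0, 0.692, 0.722, -0.0]
ft_force: [0.1, 0.5, -0.5]
opening: 0.0699
grip_force: 0.0
```

```bash
python3 -c "
from h import *
go(.623,-.0547,.313);print(sense()['qpos'])"
```

```text
tool units [-2.044 -3.19   5.407] yawY 2.36 pos [ 7.006e-01 -4.000e-04  4.482e-01] t 31.75
[-1.75013379e-02  4.95374179e-01  1.40900338e+00 -1.22733410e-05
  1.23722904e+00 -5.86760963e-02]
```

>>> send_rows --targets '[[[-0.2044,-0.319,0.1,0,0.8],[-0.2044,-0.319,0.1,0,0.8],[-0.2044,-0.319,0.1,0,0.8],[-0.2044,-0.319,0.1,0,0.8],[-0.2044,-0.319,0.1,0,0.8],[-0.2044,-0.319,0.1,0,0.8],[-0.2044,-0.319,0.1,0,0.8],[-0.2044,-0.319,0.1,0,0.8],[-0.2044,-0.319,0.1,0,0.8],[-0.2044,-0.319,0.1,0,0.8]]]'

```text
t: 32.75
eef_pos: [0.6223, -0.0552, 0.423]
tool_rot: [0.0, 0.692, 0.721, -0.0]
ft_force: [-0.4, 0.7, 0.0]
opening: 0.0703
grip_force: 0.0
```

>>> send_rows --targets '[[[0,0,0.5,0,0.8],[0,0,0.5,0,0.8],[0,0,0.5,0,0.8],[0,0,0.5,0,0.8],[0,0,0.5,0,0.8],[0,0,0.5,0,0.8],[0,0,0.5,0,0.8],[0,0,0.45,0,0.8],[0,0,0.45,0,0.8],[0,0,0,0,0.8]]]'

```text
t: 33.75
eef_pos: [0.6224, -0.0547, 0.3113]
tool_rot: [-0.001, 0.692, 0.721, -0.001]
ft_force: [0.0, -0.9, -0.2]
opening: 0.0702
grip_force: 0.0
```

>>> send_rows --targets '[[[0,0,0,0,0.4],[0,0,0,0,0.4],[0,0,0,0,0.4],[0,0,0,0,0.4],[0,0,0,0,0.4],[0,0,0,0,0.4],[0,0,0,0,0.4],[0,0,0,0,0.4],[0,0,0,0,0.4],[0,0,0,0,0.4]]]' --newtons 20

```text
t: 34.75
eef_pos: [0.6232, -0.0547, 0.3139]
tool_rot: [0.0, 0.692, 0.721, 0.0]
ft_force: [-0.3, 0.1, 5.3]
opening: 0.053
grip_force: 20.0
```

The grip on the filter measures 53 mm. I'll lift, check numerically whether the tray and tub have moved, and head out on the robot's side.

>>> send_rows --targets '[[[0,0,-0.2,0,0.4],[0,0,-0.3,0,0.4],[0,0,-0.4,0,0.4],[0,0,-0.4,0,0.4],[0,0,-0.4,0,0.4],[0,0,-0.4,0,0.4],[0,0,-0.4,0,0.4],[0,0,-0.4,0,0.4],[0,0,-0.3,0,0.4],[0,0,-0.2,0,0.4]]]'

```text
t: 35.75
eef_pos: [0.6231, -0.0547, 0.3991]
tool_rot: [0.0, 0.692, 0.721, 0.0]
ft_force: [-0.3, 0.5, 0.0]
opening: 0.0528
grip_force: 20.0
```

```bash
cat > loc.py <<'E'
from h import *
def loc(im):
    a=cv2.imread("pics/top0.png")
    out={}
    for n,(u,v,w,h) in dict(tray=(366,206,60,52),tub=(250,198,66,60)).items():
        T=a[v:v+h,u:u+w];reg=im[v-45:v+h+45,u-45:u+w+45]
        m=cv2.matchTemplate(reg,T,cv2.TM_CCOEFF_NORMED);_,mx,_,l=cv2.minMaxLoc(m)
        out[n]=(round(mx,3),l[0]-45,l[1]-45)
    hsv=cv2.cvtColor(im,cv2.COLOR_BGR2HSV);M=cv2.inRange(hsv,(45,120,40),(80,255,255))
    out['green']=cv2.minAreaRect(np.argwhere(M)[:,::-1].astype(np.float32))
    return out
E
python3 -c "
from loc import *
print(loc(cv2.imread('pics/top0.png')));im=capture('top');cv2.imwrite('pics/top11.png',im);print(loc(im))
s=sense();print(s['opening'],s['eef_pos'])
R=cv2.imread('pics/top0.png');print('tray d',np.abs(R.astype(int)-im)[206:258,366:426].mean())
"
```

```text
{'tray': (1.0, 0, 0), 'tub': (1.0, 0, 0), 'green': ((281.59002685546875, 227.37001037597656), (47.37615203857422, 40.163658142089844), 8.130102157592773)}
{'tray': (0.395, -28, 10), 'tub': (0.927, 0, 0), 'green': ((281.71478271484375, 227.0503387451172), (47.37185287475586, 39.67805099487305), 8.426968574523926)}
0.0530423175393771 [ 0.62323372 -0.05473607  0.39964014]
tray d 20.45267094017094
```

>>> send_rows --targets '[[[0.032,-0.77,0,0,0.4],[0.032,-0.77,0,0,0.4],[0.032,-0.77,0,0,0.4],[0.032,-0.77,0,0,0.4],[0.032,-0.77,0,0,0.4],[0.032,-0.77,0,0,0.4],[0.032,-0.77,0,0,0.4],[0.032,-0.77,0,0,0.4],[0.032,-0.77,0,0,0.4],[0.032,-0.77,0,0,0.4]]]'

```text
t: 36.8
eef_pos: [0.4294, -0.0546, 0.398]
tool_rot: [-0.0, 0.692, 0.721, -0.0]
ft_force: [0.8, 0.8, 0.1]
opening: 0.0531
grip_force: 20.0
```

```bash
python3 -c "
from loc import *
im=capture('top');print(loc(im));s=sense();print(s['eef_pos'],s['tool_rot'])
w=capture('wrist');c=capture('scene')
cv2.imwrite('pics/w12f.png',w);cv2.imwrite('pics/s12.png',c)
cv2.imwrite('pics/m12.png',np.vstack([np.hstack([cv2.resize(im,(400,250)),cv2.resize(c,(400,250))]),cv2.resize(w,(800,500))[:350]]))
"
```

```text
{'tray': (0.614, -45, -31), 'tub': (1.0, 0, 0), 'green': ((281.6637878417969, 227.39462280273438), (47.37185287475586, 40.227603912353516), 8.426968574523926)}
[ 0.42676229 -0.05435589  0.39746378] [-0.00154757  0.69242552  0.72148674 -0.0011825 ]
```

View pics/m12.png

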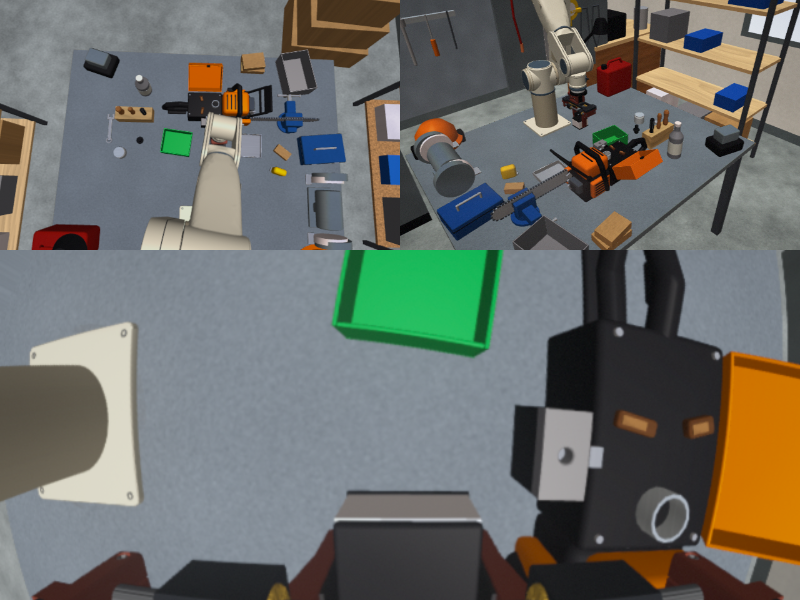

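Filter held, intake neck exposed at about (663,515) in the panel, tray apparently in its old place with its left part hidden by the arm. Checking numerically.

```bash
python3 -c "
from loc import *
np.set_printoptions(precision=4,suppress=True)
im=capture('top');a=cv2.imread('pics/top0.png')
T=a[205:260,404:428];m=cv2.matchTemplate(im[170:300,380:470],T,cv2.TM_CCOEFF_NORMED);_,mx,_,l=cv2.minMaxLoc(m);print(mx,l[0]+380-404,l[1]+170-205)
s=dict(eef_pos=np.array([0.42676229,-0.05435589,0.39746378]),tool_rot=np.array([-0.00154757,0.69242552,0.72148674,-0.0011825]))
w=cv2.imread('pics/w12f.png');g=cv2.cvtColor(w,cv2.COLOR_BGR2GRAY)
c=g[180:245,500:565];cv2.imwrite('pics/neck.png',cv2.resize(c,None,fx=9,fy=9,interpolation=cv2.INTER_CUBIC))
print('neck',at('wrist',530.4,210,.149,s))
hs=cv2.inRange(c,110,255);print(cv2.boundingRect(hs))
go(.4328,-.239,.398)
"
```

```text
0.9992002248764038 0 0
neck [ 0.6134 -0.0508  0.149 ]
(21, 15, 44, 50)
tool units [-7.37  -0.215  0.017] yawY 2.34 pos [ 0.4307 -0.0547  0.3984] t 37.0
```

View pics/neck.png

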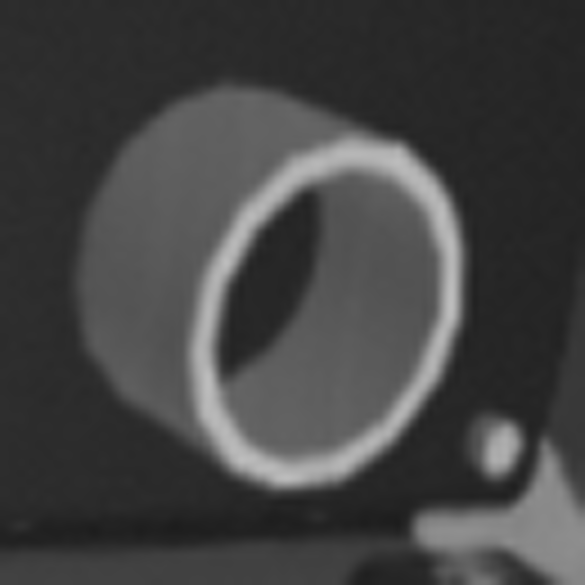

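>>> send_rows --targets '[[[-0.737,-0.07,0,0,0.4],[-0.737,-0.07,0,0,0.4],[-0.737,-0.07,0,0,0.4],[-0.737,-0.07,0,0,0.4],[-0.737,-0.07,0,0,0.4],[-0.737,-0.07,0,0,0.4],[-0.737,-0.07,0,0,0.4],[-0.737,-0.07,0,0,0.4],[-0.737,-0.07,0,0,0.4],[-0.737,-0.07,0,0,0.4]]]'

```text
t: 38.0
eef_pos: [0.4214, -0.2407, 0.3981]
tool_rot: [0.0, 0.692, 0.721, 0.0]
ft_force: [1.1, 0.2, 0.4]
opening: 0.053
grip_force: 20.0
```

>>> send_rows --targets '[[[0,0,0.8,0,0.4],[0,0,0.8,0,0.4],[0,0,0.8,0,0.4],[0,0,0.8,0,0.4],[0,0,0.8,0,0.4],[0,0,0.8,0,0.4],[0,0,0.8,0,0.4],[0,0,0.8,0,0.4],[0,0,0.7,0,0.4],[0,0,0.5,0,0.4]]]'

```text
t: 39.0
eef_pos: [0.4212, -0.2398, 0.2067]
tool_rot: [-0.0, 0.692, 0.721, -0.0]
ft_force: [-0.2, -0.2, -0.6]
opening: 0.053
grip_force: 20.0
```

>>> send_rows --targets '[[[0,0,0.2,0,0.4],[0,0,0.2,0,0.4],[0,0,0.1,0,0.4],[0,0,0,0,0.4],[0,0,0,0,0.4],[0,0,0,0,0.8],[0,0,0,0,0.8],[0,0,0,0,0.8],[0,0,0,0,0.8],[0,0,0,0,0.8]]]'

```text
t: 40.0
eef_pos: [0.4204, -0.2394, 0.1957]
tool_rot: [0.0, 0.692, 0.721, 0.0]
ft_force: [-0.0, -0.6, 0.1]
opening: 0.0703
grip_force: 0.0
```

>>> send_rows --targets '[[[0,0,-0.8,0,0.8],[0,0,-0.8,0,0.8],[0,0,-0.8,0,0.8],[0,0,-0.8,0,0.8],[0,0,-0.8,0,0.8],[0,0,-0.8,0,0.8],[0,0,-0.8,0,0.8],[0,0,-0.8,0,0.8],[0,0,-0.8,0,0.8],[0,0,-0.8,0,0.8]]]'

```text
t: 41.0
eef_pos: [0.4202, -0.2393, 0.3965]
tool_rot: [-0.0, 0.692, 0.721, -0.0]
ft_force: [1.0, -0.7, 0.4]
opening: 0.0706
grip_force: 0.0
```

```bash
python3 -c "
from loc import *
np.set_printoptions(precision=4,suppress=True)
s=dict(eef_pos=np.array([0.42676229,-0.05435589,0.39746378]),tool_rot=np.array([-0.00154757,0.69242552,0.72148674,-0.0011825]))
w=cv2.imread('pics/w12f.png');g=cv2.cvtColor(w,cv2.COLOR_BGR2GRAY)[180:245,500:565]
m=cv2.inRange(g,140,255)
n,L,st,ce=cv2.connectedComponentsWithStats(m);
for i in range(1,n):
    if st[i,4]>40:
        p=np.argwhere(L==i)[:,::-1].astype(np.float32);h=cv2.convexHull(p)
        e=cv2.fitEllipse(h);print(st[i],e)
        W=np.array([at('wrist',500+q[0],180+q[1],.149,s) for q in h[:,0]])
        (c,r)=cv2.minEnclosingCircle(W[:,:2].astype(np.float32));print('rim',c,r, at('wrist',500+e[0][0],180+e[0][1],.149,s))
s3=dict(eef_pos=np.array([.5753,.3092,.423]),tool_rot=np.array([0,-.01884,.99982,0]))
w=cv2.imread('pics/w3.png');g=cv2.cvtColor(w,cv2.COLOR_BGR2GRAY)[40:90,325:380]
m=cv2.inRange(g,0,60);p=np.argwhere(m);print('plug',p.mean(0)[::-1]+[325,40],at('wrist',*(p.mean(0)[::-1]+[325,40]),.022,s3),len(p))
go(.44,.33,.40)
"
```

```text
[ 21  15  30  39 238] ((35.8074836730957, 34.23014831542969), (27.490190505981445, 39.64902114868164), 22.090213775634766)
rim (0.6222853064537048, -0.05505010858178139) 0.018890518695116043 [ 0.6214 -0.0547  0.149 ]
plug [351.3426  64.2608] [0.4403 0.3361 0.022 ] 648
tool units [22.72   1.726 -0.14 ] yawY 2.35 pos [ 0.4202 -0.2393  0.3965] t 41.0
```

>>> send_rows --targets '[[[0.7,0.055,0,0,0.5],[0.7,0.055,0,0,0.5],[0.7,0.055,0,0,0.5],[0.7,0.055,0,0,0.5],[0.7,0.055,0,0,0.5],[0.7,0.055,0,0,0.5],[0.7,0.055,0,0,0.5],[0.7,0.055,0,0,0.5],[0.7,0.055,0,0,0.5],[0.7,0.055,0,0,0.5]]]'

```text
t: 42.0
eef_pos: [0.4268, -0.0633, 0.3957]
tool_rot: [-0.0, 0.692, 0.721, -0.0]
ft_force: [0.5, -0.2, 0.2]
opening: 0.0439
grip_force: 0.0
```

>>> send_rows --targets '[[[0.7,0.055,0,0,0.5],[0.7,0.055,0,0,0.5],[0.7,0.055,0,0,0.5],[0.7,0.055,0,0,0.5],[0.7,0.055,0,0,0.5],[0.7,0.055,0,0,0.5],[0.7,0.055,0,0,0.5],[0.7,0.055,0,0,0.5],[0.7,0.055,0,0,0.5],[0.7,0.055,0,0,0.5]]]'

```text
t: 43.0
eef_pos: [0.4333, 0.1121, 0.3956]
tool_rot: [-0.0, 0.692, 0.721, -0.0]
ft_force: [0.7, -0.0, 0.4]
opening: 0.0437
grip_force: 0.0
```

>>> send_rows --targets '[[[0.7,0.055,0,0,0.5],[0.7,0.055,0,0,0.5],[0.7,0.055,0,0,0.5],[0.7,0.055,0,0,0.5],[0.7,0.055,0,0,0.5],[0.7,0.055,0,0,0.5],[0.7,0.055,0,0,0.5],[0.7,0.055,0,0,0.5],[0.7,0.055,0,0,0.5],[0,0,0,0,0.5]]]'

```text
t: 44.0
eef_pos: [0.4395, 0.2709, 0.3957]
tool_rot: [-0.0, 0.692, 0.722, 0.0]
ft_force: [0.1, 0.0, -0.1]
opening: 0.044
grip_force: 0.0
```

```bash
python3 -c "
from loc import *
np.set_printoptions(precision=4,suppress=True)
s=sense();w=capture('wrist');cv2.imwrite('pics/w14f.png',w)
u=proj('wrist',[.44,.333,.022],s);print(u)
x,y=int(u[0])-35,int(u[1])-35
g=cv2.cvtColor(w,cv2.COLOR_BGR2GRAY)[y:y+70,x:x+70]
m=cv2.inRange(g,0,60);n,L,st,ce=cv2.connectedComponentsWithStats(m)
i=1+st[1:,4].argmax();q=ce[i]+[x,y];print(st[i],q,'z.022',at('wrist',*q,.022,s),'z.035',at('wrist',*q,.035,s))
t=capture('top');cv2.imwrite('pics/top14.png',t);print(loc(t))
a=cv2.imread('pics/top0.png')
m=np.abs(t.astype(int)-a).sum(2)[210:256,368:424]>60;p=np.argwhere(m);print('filter',p.mean(0)[::-1]+[368,210],len(p),at('top',*(p.mean(0)[::-1]+[368,210]),.035))
g=cv2.cvtColor(t,cv2.COLOR_BGR2GRAY)[214:236,212:238];p=np.argwhere(g<60);print('plug top',at('top',*(p.mean(0)[::-1]+[212,214]),.03),len(p))
go(.44,.333,.40)
"
```

```text
[327.5698 122.3773]
[ 21  19  32  33 823] [328.4812 122.045 ] z.022 [0.441  0.3334 0.022 ] z.035 [0.4409 0.3337 0.035 ]
{'tray': (0.357, 23, -22), 'tub': (0.908, 0, 0), 'green': ((281.76287841796875, 227.4144287109375), (47.12281799316406, 40.24971008300781), 8.530765533447266)}
filter [395.4864 235.1413] 368 [ 0.4216 -0.2377  0.035 ]
plug top [0.4525 0.352  0.03  ] 7
tool units [ 2.542  0.137 -0.183] yawY 2.4 pos [0.4392 0.2694 0.3955] t 44.1
```

>>> send_rows --targets '[[[0.32,0.02,0,0,0.5],[0.32,0.02,0,0,0.5],[0.32,0.02,0,0,0.5],[0.32,0.02,0,0,0.5],[0.32,0.02,0,0,0.5],[0.32,0.02,0,0,0.5],[0.32,0.02,0,0,0.5],[0.32,0.02,0,0,0.5],[0,0,0.5,0,0.5],[0,0,0.5,0,0.5]]]'

```text
t: 45.1
eef_pos: [0.4406, 0.3335, 0.3697]
tool_rot: [0.0, 0.692, 0.722, 0.0]
ft_force: [0.4, 0.0, -0.5]
opening: 0.0437
grip_force: 0.0
```

>>> send_rows --targets '[[[0,0,0.7,0,0.5],[0,0,0.7,0,0.5],[0,0,0.7,0,0.5],[0,0,0.7,0,0.5],[0,0,0.7,0,0.5],[0,0,0.7,0,0.5],[0,0,0.7,0,0.5],[0,0,0.7,0,0.5],[0,0,0.5,0,0.5],[0,0,0.36,0,0.5]]]'

```text
t: 46.1
eef_pos: [0.4404, 0.3328, 0.2075]
tool_rot: [-0.0, 0.693, 0.721, -0.001]
ft_force: [-0.5, -0.2, 0.2]
opening: 0.0439
grip_force: 0.0
```

```bash
python3 -c "
from h import *
go(.441,.3335,.209)"
```

```text
tool units [ 0.026  0.026 -0.06 ] yawY 2.33 pos [0.4404 0.3328 0.2075] t 46.1
```

Close on the knob, then lift.

>>> send_rows --targets '[[[0,0,-0.04,0,0],[0,0,0,0,0],[0,0,0,0,0],[0,0,0,0,0],[0,0,0,0,0],[0,0,0,0,0],[0,0,0,0,0],[0,0,0,0,0],[0,0,0,0,0],[0,0,0,0,0]]]' --newtons 40

```text
t: 47.1
eef_pos: [0.441, 0.3336, 0.2107]
tool_rot: [0.0, 0.692, 0.721, 0.001]
ft_force: [-1.2, -0.1, 6.1]
opening: 0.0195
grip_force: 40.0
```

>>> send_rows --targets '[[[0,0,-0.4,0,0],[0,0,-0.8,0,0],[0,0,-0.8,0,0],[0,0,-0.8,0,0],[0,0,-0.8,0,0],[0,0,-0.8,0,0],[0,0,-0.8,0,0],[0,0,-0.8,0,0],[0,0,-0.8,0,0],[0,0,-0.2,0,0]]]'

```text
t: 48.1
eef_pos: [0.4411, 0.3336, 0.3876]
tool_rot: [0.0, 0.692, 0.721, 0.002]
ft_force: [0.5, -0.0, -0.8]
opening: 0.0193
grip_force: 40.0
```

```bash
python3 -c "
from h import *
go(.6226,-.055,.384);print(sense()['opening'])"
```

```text
tool units [-15.829   6.617   0.133] yawY 2.35 pos [0.4411 0.3336 0.3876] t 48.1
0.019327394593113868
```

>>> send_rows --targets '[[[-0.7915,0.331,0,0,0],[-0.7915,0.331,0,0,0],[-0.7915,0.331,0,0,0],[-0.7915,0.331,0,0,0],[-0.7915,0.331,0,0,0],[-0.7915,0.331,0,0,0],[-0.7915,0.331,0,0,0],[-0.7915,0.331,0,0,0],[-0.7915,0.331,0,0,0],[-0.7915,0.331,0,0,0]]]'

```text
t: 49.1
eef_pos: [0.5315, 0.1381, 0.3845]
tool_rot: [-0.0, 0.692, 0.721, -0.001]
ft_force: [0.3, 0.2, -0.1]
opening: 0.0192
grip_force: 40.0
```

>>> send_rows --targets '[[[-0.7915,0.331,0,0,0],[-0.7915,0.331,0,0,0],[-0.7915,0.331,0,0,0],[-0.7915,0.331,0,0,0],[-0.7915,0.331,0,0,0],[-0.7915,0.331,0,0,0],[-0.7915,0.331,0,0,0],[-0.7915,0.331,0,0,0],[-0.7915,0.331,0,0,0],[-0.7915,0.331,0,0,0]]]'

```text
t: 50.1
eef_pos: [0.6224, -0.0561, 0.3844]
tool_rot: [-0.001, 0.692, 0.721, -0.0]
ft_force: [0.6, 0.3, -0.1]
opening: 0.0195
grip_force: 40.0
```

>>> send_rows --targets '[[[0,0,0,0,0],[0,0,0,0,0],[0,0,0.2,0,0],[0,0,0.2,0,0],[0,0,0.2,0,0],[0,0,0.2,0,0],[0,0,0,0,0],[0,0,0,0,0],[0,0,0,0,0],[0,0,0,0,0]]]'

```text
t: 51.1
eef_pos: [0.6225, -0.0553, 0.3655]
tool_rot: [0.0, 0.692, 0.721, 0.0]
ft_force: [1.0, 0.0, 0.1]
opening: 0.0194
grip_force: 40.0
```

```bash
python3 -c "
from h import *
np.set_printoptions(precision=4,suppress=True)
go(.6226,-.055,.3417);s=sense();print(s['ft_force'])
w=capture('wrist');u=proj('wrist',[.6226,-.055,.149],s);print(u)
x,y=int(u[0])-40,int(u[1])-40
cv2.imwrite('pics/w15.png',cv2.resize(w[y:y+80,x:x+80],None,fx=7,fy=7,interpolation=cv2.INTER_CUBIC))
g=cv2.cvtColor(w,cv2.COLOR_BGR2GRAY)[y:y+80,x:x+80]
p=np.argwhere(g>140)[:,::-1]+[x,y];W=np.array([at('wrist',*q,.149,s)[:2] for q in p]);d=np.hypot(*(W-[.6226,-.055]).T);W=W[d<.027]
from scipy.optimize import least_squares
f=least_squares(lambda c:np.hypot(*(W-c).T)-.0175,[.6226,-.055],loss='soft_l1',f_scale=.001);print(len(W),f.x,np.abs(f.fun).mean())
"
```

```text
tool units [0.011 0.005 0.951] yawY 2.35 pos [ 0.6225 -0.0553  0.3655] t 51.1
[0.968  0.0248 0.0979]
[324.4787 220.2462]
295 [ 0.6217 -0.0554] 0.0007150474879736385
```

>>> send_rows --targets '[[[0,-0.015,0.12,0,0],[0,-0.015,0.12,0,0],[0,0,0.12,0,0],[0,0,0.12,0,0],[0,0,0.12,0,0],[0,0,0.12,0,0],[0,0,0.1,0,0],[0,0,0.08,0,0],[0,0,0.06,0,0],[0,0,0,0,0]]]'

```text
t: 52.15
eef_pos: [0.6216, -0.0553, 0.3419]
tool_rot: [0.0, 0.692, 0.721, 0.0]
ft_force: [-2.7, 0.3, 4.7]
opening: 0.0195
grip_force: 40.0
```

>>> send_rows --targets '[[[0,0,0.04,0,0],[0,0,0.04,0,0],[0,0,0.04,0,0],[0,0,0,0,0],[0,0,0,0,0],[0,0,0,0,0],[0,0,0,0,0],[0,0,0,0,0],[0,0,0,0,0],[0,0,0,0,0]]]'

```text
t: 53.15
eef_pos: [0.6214, -0.0553, 0.3415]
tool_rot: [0.0, 0.692, 0.721, 0.0]
ft_force: [-11.3, 1.3, 25.1]
opening: 0.0191
grip_force: 40.0
```

Firmly home (stiff stop at the expected height). Unload, release, rise.

>>> send_rows --targets '[[[0,0,-0.1,0,0],[0,0,0,0,0],[0,0,0,0,0.4],[0,0,0,0,0.4],[0,0,0,0,0.4],[0,0,0,0,0.4],[0,0,0,0,0.4],[0,0,-0.2,0,0.4],[0,0,-0.5,0,0.4],[0,0,-0.8,0,0.4]]]'

```text
t: 54.15
eef_pos: [0.6214, -0.0552, 0.3784]
tool_rot: [-0.001, 0.692, 0.721, -0.001]
ft_force: [0.4, -0.1, 0.3]
opening: 0.0351
grip_force: 0.0
```

>>> send_rows --targets '[[[0,0,-0.8,-0.285,0.4],[0,0,-0.8,-0.285,0.4],[0,0,-0.4,-0.285,0.4],[0,0,0,-0.285,0.4],[0,0,0,-0.285,0.4],[0,0,0,-0.285,0.4],[0,0,0,-0.285,0.4],[0,0,0,-0.285,0.4],[0,0,0,-0.285,0.4],[0,0,0,-0.285,0.4]]]'

```text
t: 55.15
eef_pos: [0.6217, -0.0553, 0.4295]
tool_rot: [0.001, 0.049, 0.999, -0.0]
ft_force: [0.1, 0.2, 0.4]
opening: 0.0353
grip_force: 0.0
```

>>> send_rows --targets '[[[0,0,0,-0.285,0.4],[-0.25,0.25,0,0,0.4],[-0.25,0.25,0,0,0.4],[-0.25,0.25,0,0,0.4],[-0.25,0.25,0,0,0.4],[-0.25,0.25,0,0,0.4],[-0.25,0.25,0,0,0.4],[-0.25,0.25,0,0,0.4],[-0.25,0.25,0,0,0.4],[0,0,0,0,0.4]]]'

```text
t: 56.15
eef_pos: [0.6704, -0.0025, 0.4281]
tool_rot: [0.0, -0.019, 1.0, 0.0]
ft_force: [-1.0, 0.1, 0.3]
opening: 0.035
grip_force: 0.0
```

```bash
python3 -c "
from loc import *
np.set_printoptions(precision=4,suppress=True)
s=sense();w=capture('wrist');cv2.imwrite('pics/w16f.png',w);print(s['eef_pos'],s['tool_rot'])
hsv=cv2.cvtColor(w,cv2.COLOR_BGR2HSV)
m=cv2.inRange(hsv,(5,70,40),(18,220,230))
pu=np.array([proj('wrist',[x,y,.125],s) for x,y in [(.567,-.02),(.567,.078),(.675,.078),(.675,-.02)]]);k=np.zeros_like(m);cv2.fillConvexPoly(k,pu.astype(int),255);m&=k
n,L,st,ce=cv2.connectedComponentsWithStats(m)
for i in range(1,n):
    if st[i,4]<20: continue
    p=np.argwhere(L==i)[:,::-1];W=np.array([at('wrist',*q,.133,s)[:2] for q in p]).astype(np.float32)
    print(st[i],cv2.minAreaRect(W*1000))
a=capture('top');print(loc(a))
u=proj('wrist',[.6217,-.0554,.15],s);print('plug',u, at('wrist',*u,.15))
cv2.imwrite('pics/w16.png',cv2.resize(w[0:250,150:480],None,fx=2.4,fy=2.4,interpolation=cv2.INTER_CUBIC))
"
```

```text
[ 0.6704 -0.0025  0.4281] [ 0.0001 -0.0192  0.9998  0.0001]
[333  80  21  42 610] ((587.490234375, 9.70447063446045), (13.5289945602417, 36.405941009521484), 81.70950317382812)
[335 155  23  34 555] ((651.0741577148438, 15.199251174926758), (30.482982635498047, 15.600848197937012), 16.466083526611328)
{'tray': (0.518, -32, 45), 'tub': (0.659, -5, -1), 'green': ((278.86993408203125, 224.9099884033203), (41.29503631591797, 36.06244659423828), 8.130102157592773)}
plug [265.4555 137.9794] [ 0.6208 -0.0562  0.15  ]
```

View pics/w16.png

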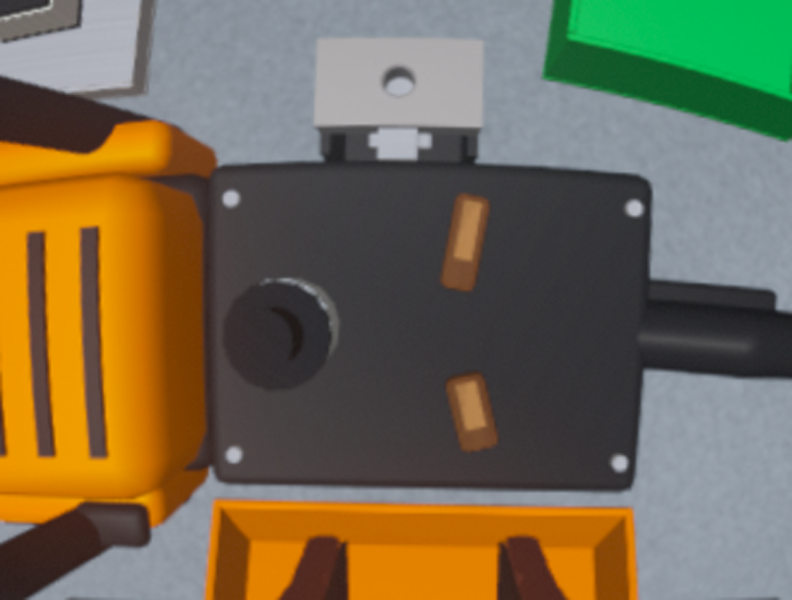

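The plug sits home on the neck at (278,333), and the two chips are at (466,240) and (470,410). Next is the first chip, gripped across its narrow side.

>>> send_rows --targets '[[[0,0,0,0.1835,0.4],[0,0,0,0.1835,0.4],[0.421,0,0.2,0,0.4],[0.421,0,0.2,0,0.4],[0.421,0,0.2,0,0.4],[0.421,0,0.2,0,0.4],[0.421,0,0.2,0,0.4],[0.421,0,0.2,0,0.4],[0.421,0,0.2,0,0.4],[0.421,0,0.2,0,0.4]]]'

```text
t: 57.25
eef_pos: [0.5855, 0.009, 0.3878]
tool_rot: [0.0, 0.073, 0.997, 0.0]
ft_force: [0.1, 0.1, 0.6]
opening: 0.035
grip_force: 0.0
```

>>> send_rows --targets '[[[0,0,0.36,0,0.4],[0,0,0.36,0,0.4],[0,0,0.36,0,0.4],[0,0,0.36,0,0.4],[0,0,0.36,0,0.4],[0,0,0.36,0,0.4],[0,0,0.36,0,0.4],[0,0,0.2,0,0.4],[0,0,0.1,0,0.4],[0,0,0,0,0.4]]]' --newtons 15

```text
t: 58.25
eef_pos: [0.5864, 0.0088, 0.3174]
tool_rot: [-0.0, 0.073, 0.997, -0.0]
ft_force: [0.4, -0.1, -1.1]
opening: 0.0349
grip_force: 0.0
```

```bash
python3 -c "
from h import *
go(.587,.0097,.309);print(sense()['ft_force'])"
```

```text
tool units [-0.019  0.038  0.335] yawY 81.65 pos [0.5864 0.0088 0.3174] t 58.25
[ 0.40078883 -0.14559036 -1.06112493]
```

>>> send_rows --targets '[[[0,0.03,0.16,0,0.4],[0,0,0.16,0,0.4],[0,0,0,0,0.4],[0,0,0,0,0],[0,0,0,0,0],[0,0,0,0,0],[0,0,0,0,0],[0,0,0,0,0],[0,0,0,0,0],[0,0,0,0,0]]]'

```text
t: 59.25
eef_pos: [0.5866, 0.0096, 0.3098]
tool_rot: [0.0, 0.073, 0.997, 0.0]
ft_force: [-0.1, -0.2, 0.9]
opening: 0.0128
grip_force: 15.0
```

>>> send_rows --targets '[[[0,0,-0.3,0,0],[0,0,-0.5,0,0],[0,0,-0.5,0,0],[0,0,-0.5,0,0],[0,0,-0.5,0,0],[0,0,-0.5,0,0],[0,0,-0.5,0,0],[0,0,-0.5,0,0],[0,0,0,0,0],[0,0,0,0,0]]]'

```text
t: 60.25
eef_pos: [0.5864, 0.0096, 0.4049]
tool_rot: [0.0, 0.073, 0.997, 0.0]
ft_force: [-0.6, 0.7, -0.8]
opening: 0.0128
grip_force: 15.0
```

```bash
python3 -c "
from loc import *
go(.431,.135,.40);t=capture('top');print(loc(t));s=sense();print(s['opening'],s['qpos'])
w=capture('wrist');h=cv2.cvtColor(w,cv2.COLOR_BGR2HSV);m=cv2.inRange(h,(45,120,40),(80,255,255));r=cv2.minAreaRect(np.argwhere(m)[:,::-1].astype(np.float32))
b=cv2.boxPoints(r);print(b)
print([at('wrist',*q,.075,s).round(3) for q in b]); print('exp',[proj('wrist',q+[.075],s).round(0) for q in ([.501,.202],[.484,.056],[.361,.068],[.377,.214])])"
```

```text
tool units [6.881 4.061 0.193] yawY 81.65 pos [0.5864 0.0096 0.4049] t 60.25
{'tray': (0.38, -45, 31), 'tub': (0.736, -8, -1), 'green': ((277.3199462890625, 226.75997924804688), (38.74945068359375, 40.163665771484375), 8.130102157592773)}
0.01271578795953892 [-4.01626232e-03  3.67404612e-01  1.71754131e+00 -4.42644513e-06
  1.05726034e+00 -1.42898431e+00]
[[348.   0.]
 [491.   0.]
 [491.  88.]
 [348.  88.]]
[array([0.401, 0.059, 0.075]), array([0.402, 0.223, 0.075]), array([0.505, 0.203, 0.075]), array([0.494, 0.045, 0.075])]
exp [array([490.,  84.]), array([357.,  77.]), array([350., -33.]), array([480., -20.])]
```

>>> send_rows --targets '[[[0.688,0.406,0,0,0],[0.688,0.406,0,0,0],[0.688,0.406,0,0,0],[0.688,0.406,0,0,0],[0.688,0.406,0,0,0],[0.688,0.406,0,0,0],[0.688,0.406,0,0,0],[0.688,0.406,0,0,0],[0.688,0.406,0,0,0],[0.688,0.406,0,0,0]]]'

```text
t: 61.35
eef_pos: [0.4299, 0.1357, 0.4045]
tool_rot: [-0.0, 0.073, 0.997, -0.0]
ft_force: [0.2, 1.2, -1.0]
opening: 0.0128
grip_force: 15.0
```

```bash
python3 -c "
from loc import *
go(.431,.135,.24);s=sense();c=capture('scene');h=cv2.cvtColor(c,cv2.COLOR_BGR2HSV);m=cv2.inRange(h,(45,120,30),(80,255,255));w=capture('wrist');print(s['opening'])
h=cv2.cvtColor(w,cv2.COLOR_BGR2HSV);m=cv2.inRange(h,(45,120,30),(80,255,255));p=np.argwhere(m)[:,::-1]
for f in (lambda p:p[:,0].argmin(),lambda p:p[:,0].argmax(),lambda p:p[:,1].argmin()): q=p[f(p)];print(q,at('wrist',*q.astype(float),.075,s).round(3))
print('exp',[proj('wrist',q+[.075],s).round(0) for q in ([.501,.202],[.484,.056],[.361,.068],[.377,.214])])
cv2.imwrite('pics/w20.png',w)"
```

```text
tool units [-0.05  -0.02   6.581] yawY 81.65 pos [0.4299 0.1357 0.4045] t 61.35
0.012823367947033527
[252 131] [0.365 0.07  0.075]
[398 127] [0.382 0.217 0.075]
[334 125] [0.372 0.152 0.075]
exp [array([395., 237.]), array([261., 241.]), array([250., 128.]), array([395., 122.])]
```

Tub is in place, and aligned with the gripper. Lower, release, rise.

>>> send_rows --targets '[[[0,0,0.66,0,0],[0,0,0.66,0,0],[0,0,0.66,0,0],[0,0,0.66,0,0],[0,0,0.66,0,0],[0,0,0.66,0,0],[0,0,0.66,0,0],[0,0,0.66,0,0],[0,0,0.66,0,0],[0,0,0.66,0,0]]]'

```text
t: 62.45
eef_pos: [0.4315, 0.1349, 0.239]
tool_rot: [0.0, 0.073, 0.997, 0.0]
ft_force: [0.7, -0.4, 0.2]
opening: 0.0126
grip_force: 15.0
```

>>> send_rows --targets '[[[0,0,0,0,0],[0,0,0,0,0.4],[0,0,0,0,0.4],[0,0,0,0,0.4],[0,0,0,0,0.4],[0,0,0,0,0.4],[0,0,-0.8,0,0.4],[0,0,-0.8,0,0.4],[0,0,-0.8,0,0.4],[0,0,-0.8,0,0.4]]]'

```text
t: 63.45
eef_pos: [0.4309, 0.1349, 0.3206]
tool_rot: [0.0, 0.073, 0.997, 0.0]
ft_force: [1.4, -0.3, -0.3]
opening: 0.0352
grip_force: 0.0
```

>>> send_rows --targets '[[[0,0,-0.8,-0.289,0.4],[0,0,-0.8,-0.289,0.4],[0,0,-0.8,-0.289,0.4],[0,0,0,0,0.4],[0,0,0,0,0.4],[0,0,0,0,0.4],[0,0,0,0,0.4],[0,0,0,0,0.4],[0,0,0,0,0.4],[0,0,0,0,0.4]]]'

```text
t: 64.45
eef_pos: [0.4311, 0.135, 0.3794]
tool_rot: [-0.0, -0.143, 0.99, -0.0]
ft_force: [0.4, 0.4, -0.3]
opening: 0.035
grip_force: 0.0
```

```bash
python3 -c "
from loc import *
go(.651,.0152,.34);s=sense();w=capture('wrist');cv2.imwrite('pics/w21.png',w)
h=cv2.cvtColor(w,cv2.COLOR_BGR2HSV)
m=cv2.inRange(h,(5,70,40),(18,220,230));n,L,st,ce=cv2.connectedComponentsWithStats(m)
for i in range(1,n):
    if st[i,4]>60: print(st[i],ce[i],at('wrist',*ce[i],.01,s).round(3))
"
```

```text
tool units [-7.079 -7.088  1.572] yawY 106.47 pos [0.4311 0.135  0.3794] t 64.45
[   0   51   30   51 1098] [13.23861566 76.37249545] [ 0.403 -0.435  0.01 ]
[318 163  17  28 220] [325.90909091 176.40454545] [0.432 0.135 0.01 ]
[ 20 183  74  33 364] [ 62.17032967 193.77747253] [ 0.568 -0.255  0.01 ]
[ 74 202  47  36 411] [106.71046229 214.16545012] [ 0.57  -0.154  0.01 ]
[259 224  31  58 948] [274.11919831 254.2257384 ] [0.545 0.101 0.01 ]
[362 225  31  57 972] [377.3755144  254.64609053] [0.509 0.226 0.01 ]
[618 226  22  63 707] [631.25035361 259.6718529 ] [0.407 0.769 0.01 ]
[  24  234  114   98 1364] [ 85.95454545 290.33284457] [ 0.734 -0.208  0.01 ]
[ 490  244  111   93 2377] [541.64997897 300.02271771] [0.524 0.537 0.01 ]
[551 246  19  14  68] [559.05882353 253.08823529] [0.439 0.521 0.01 ]
[ 93 250  26  20 120] [106.225      261.84166667] [ 0.652 -0.155  0.01 ]
[265 312  16  32 212] [271.65566038 325.68867925] [0.66  0.122 0.01 ]
[373 312  15  32 233] [380.37339056 326.22317597] [0.617 0.271 0.01 ]
[   0  364   49   36 1388] [ 21.8832853  383.25432277] [ 1.359 -0.645  0.01 ]
[509 381  19  19 121] [518.3553719 390.9338843] [0.746 0.65  0.01 ]
[118 389  25  11 101] [127.13861386 396.36633663] [ 1.012 -0.146  0.01 ]
[264 388  18  12  65] [272.61538462 394.30769231] [0.819 0.154 0.01 ]
```

Chip 1 is in the tub. Now the second.

>>> send_rows --targets '[[[-0.708,-0.709,0,0,0.4],[-0.708,-0.709,0,0,0.4],[-0.708,-0.709,0,0,0.4],[-0.708,-0.709,0,0,0.4],[-0.708,-0.709,0,0,0.4],[-0.708,-0.709,0,0,0.4],[-0.708,-0.709,0,0,0.4],[-0.708,-0.709,0,0,0.4],[-0.708,-0.709,0,0,0.4],[-0.708,-0.709,0,0,0.4]]]'

```text
t: 65.5
eef_pos: [0.6519, 0.0147, 0.3794]
tool_rot: [-0.0, -0.143, 0.99, 0.0]
ft_force: [0.3, 0.0, -0.4]
opening: 0.0352
grip_force: 0.0
```

>>> send_rows --targets '[[[0,0,0.4,0,0.4],[0,0,0.4,0,0.4],[0,0,0.4,0,0.4],[0,0,0.4,0,0.4],[0,0,0.4,0,0.4],[0,0,0.4,0,0.4],[0,0,0.1,0,0.4],[0,0,0,0,0.4],[0,0,0,0,0.4],[0,0,0,0,0.4]]]'

```text
t: 66.5
eef_pos: [0.6513, 0.0152, 0.3177]
tool_rot: [0.001, -0.143, 0.99, -0.0]
ft_force: [0.5, -0.6, 0.4]
opening: 0.0348
grip_force: 0.0
```

```bash
python3 -c "
from h import *
go(.651,.0152,.3095);print(sense()['ft_force'])"
```

```text
tool units [0.013 0.004 0.33 ] yawY 106.48 pos [0.6513 0.0152 0.3177] t 66.5
[ 0.53410111 -0.62605245  0.39109892]
```

>>> send_rows --targets '[[[0,0,0.16,0,0.4],[0,0,0.16,0,0.4],[0,0,0,0,0.4],[0,0,0,0,0],[0,0,0,0,0],[0,0,0,0,0],[0,0,0,0,0],[0,0,0,0,0],[0,0,0,0,0],[0,0,0,0,0]]]'

```text
t: 67.5
eef_pos: [0.6511, 0.0152, 0.3093]
tool_rot: [0.0, -0.143, 0.99, -0.0]
ft_force: [1.0, -0.3, 0.7]
opening: 0.0148
grip_force: 15.0
```

>>> send_rows --targets '[[[0,0,-0.3,0,0],[0,0,-0.5,0,0],[0,0,-0.5,0,0],[0,0,-0.5,0,0],[0,0,-0.5,0,0],[0,0,-0.5,0,0],[0,0,-0.5,0,0],[0,0,-0.5,0,0],[0,0,0,0,0],[0,0,0,0,0]]]'

```text
t: 68.5
eef_pos: [0.651, 0.0152, 0.4044]
tool_rot: [0.0, -0.143, 0.99, -0.0]
ft_force: [-0.1, -0.7, -0.2]
opening: 0.0149
grip_force: 15.0
```

```bash
python3 -c "
from h import *
go(.431,.155,.40);print(sense()['opening'])"
```

```text
tool units [6.854 7.859 0.172] yawY 106.48 pos [0.651  0.0152 0.4044] t 68.5
0.014880617830109593
```

>>> send_rows --targets '[[[0.685,0.786,0,0,0],[0.685,0.786,0,0,0],[0.685,0.786,0,0,0],[0.685,0.786,0,0,0],[0.685,0.786,0,0,0],[0.685,0.786,0,0,0],[0.685,0.786,0,0,0],[0.685,0.786,0,0,0],[0.685,0.786,0,0,0],[0.685,0.786,0,0,0]]]'

```text
t: 69.5
eef_pos: [0.43, 0.1554, 0.4035]
tool_rot: [-0.001, -0.143, 0.99, -0.0]
ft_force: [-0.0, 0.3, 0.2]
opening: 0.0148
grip_force: 15.0
```

```bash
python3 -c "
from loc import *
s=sense();w=capture('wrist');print(s['eef_pos'],s['opening'])
h=cv2.cvtColor(w,cv2.COLOR_BGR2HSV);m=cv2.inRange(h,(45,120,30),(80,255,255));p=np.argwhere(m)[:,::-1]
for f in (lambda p:p[:,0].argmin(),lambda p:p[:,0].argmax(),lambda p:p[:,1].argmin()): q=p[f(p)];print(q,at('wrist',*q.astype(float),.075,s).round(3))
m=cv2.inRange(h,(5,70,40),(18,220,230));n,L,st,ce=cv2.connectedComponentsWithStats(m)
for i in range(1,n):
    q=at('wrist',*ce[i],.01,s)
    if st[i,4]>40 and abs(q[0]-.43)<.07 and abs(q[1]-.135)<.08: print(st[i],ce[i],q.round(3))
t=capture('top');print(loc(t))"
```

```text
[0.42995275 0.15539681 0.40346815] 0.014773026867093076
[226 203] [0.48  0.058 0.075]
[400 153] [0.377 0.219 0.075]
[265  97] [0.362 0.072 0.075]
[304 157  15  23 163] [310.92638037 168.02453988] [0.43  0.136 0.01 ]
{'tray': (0.357, 23, -22), 'tub': (0.158, 35, -9), 'green': ((283.0050354003906, 222.6966552734375), (47.08551025390625, 32.172611236572266), 11.070201873779297)}
```

>>> send_rows --targets '[[[0,0,0.66,0,0],[0,0,0.66,0,0],[0,0,0.66,0,0],[0,0,0.66,0,0],[0,0,0.66,0,0],[0,0,0.66,0,0],[0,0,0.66,0,0],[0,0,0.66,0,0],[0,0,0.66,0,0],[0,0,0.6,0,0]]]'

```text
t: 70.6
eef_pos: [0.4317, 0.1546, 0.2394]
tool_rot: [-0.0, -0.143, 0.99, -0.0]
ft_force: [0.6, -0.5, 1.2]
opening: 0.0149
grip_force: 15.0
```

>>> send_rows --targets '[[[0,0,0,0,0],[0,0,0,0,0.4],[0,0,0,0,0.4],[0,0,0,0,0.4],[0,0,0,0,0.4],[0,0,0,0,0.4],[0,0,-0.8,0,0.4],[0,0,-0.8,0,0.4],[0,0,-0.8,0,0.4],[0,0,-0.8,0,0.4]]]'

```text
t: 71.6
eef_pos: [0.431, 0.1551, 0.3216]
tool_rot: [0.0, -0.143, 0.99, 0.0]
ft_force: [-0.0, -1.1, 0.0]
opening: 0.0348
grip_force: 0.0
```

>>> send_rows --targets '[[[0,0,-0.8,0,0.4],[0,0,-0.8,0,0.4],[0,0,-0.8,0,0.4],[0,-0.8,0,0,0.4],[0,-0.8,0,0,0.4],[0,-0.8,0,0,0.4],[0,-0.8,0,0,0.4],[0,-0.8,0,0,0.4],[0,-0.8,0,0,0.4],[0,0,0,0,0.4]]]'

```text
t: 72.6
eef_pos: [0.4655, 0.0386, 0.3809]
tool_rot: [0.0, -0.142, 0.99, -0.0]
ft_force: [-0.4, 0.4, 0.6]
opening: 0.0352
grip_force: 0.0
```

```bash
python3 -c "
from loc import *
s=sense();w=capture('wrist');t=capture('top');c=capture('scene');print(s['eef_pos'],s['t'],loc(t))
h=cv2.cvtColor(w,cv2.COLOR_BGR2HSV)
m=cv2.inRange(h,(5,70,40),(18,220,230));n,L,st,ce=cv2.connectedComponentsWithStats(m)
for i in range(1,n):
    q=at('wrist',*ce[i],.01,s)
    if st[i,4]>40 and abs(q[0]-.43)<.07 and abs(q[1]-.135)<.08: print(st[i],ce[i],q.round(3))
# driver check: wooden/black at driver in scene vs start, plug at bench, bystanders
a=cv2.imread('pics/scene0.png').astype(int);d=np.abs(c-a).sum(2)
print('driver scene diff',[d[185:215,396:409].mean(), (d[185:215,396:409]>90).mean()],'files',d[170:208,410:440].mean(),'bottle',d[195:255,428:455].mean())
for n,(u,v) in dict(drv=(230,178),file1=(209,177),file2=(190,176),bottle=(228,135),wrench=(176,205),can=(191,243),carton=(452,243),tape=(447,274),tray=(395,233)).items():
    A=cv2.imread('pics/top0.png').astype(int);e=np.abs(t-A).sum(2)[v-12:v+12,u-12:u+12];print(n,e.mean().round(1))
A=cv2.imread('pics/top14.png').astype(int);print('tray vs top14',np.abs(t-A).sum(2)[205:260,366:428].mean())
"
```

```text
[0.46552385 0.03861423 0.38089202] 72.6 {'tray': (0.356, 23, -22), 'tub': (0.463, 0, 0), 'green': ((276.8648681640625, 226.81080627441406), (37.154170989990234, 40.113346099853516), 9.462322235107422)}
[404 158  18  28 236] [412.55084746 171.52966102] [0.432 0.135 0.01 ]
[424 167  14  22 216] [430.31944444 177.35648148] [0.432 0.159 0.01 ]
driver scene diff [np.float64(12.592307692307692), np.float64(0.007692307692307693)] files 8.427192982456141 bottle 8.23395061728395
drv 13.2
file1 5.7
file2 5.5
bottle 4.7
wrench 5.9
can 6.5
carton 5.7
tape 5.2
tray 164.7
tray vs top14 1.913782991202346
```

```bash
python3 -c "
from cell import *
print(sign_off())"
```

```text
the job is handed in; nothing more can be done
None
```

The job was carried out in full and handed in: the brake is on, the cover is open, the screwdriver is back in its block, the filter is in the tray, the plug is home, and both chips found on the deck are in the tub; no verdict came back from the judge.

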